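# Stow two optical post mounts in the sprung compartments of the tote

## Robot

A 6-joint arm with a two-finger parallel gripper is mounted at the origin on the work surface. World frame = base frame: x ahead of the robot, y to its left, z up, the work surface at z = 0. Lengths are in m, angles in degrees, forces in N, time in s.
With the tool pointing down it reaches from about 0.4 to 0.825 m from the base axis. Payload 7 kg.
Tool frame: the origin (TCP) lies midway between the tips of the shut fingers; the grasp point (between the pads) lies hold_point_z behind it (hold_point_z is the distance from the TCP to the grasp point, in m); z points along the fingers, y is the line along which they close (so a half turn about z gives the same grasp; the last joint's range is limited). The gripper opens to 88 mm and grips with 3 to 60 N. Pads are 19 mm wide; open, the fingers measure 130 mm over their backs; the gripper's body (78 mm by 193 mm) begins 47 mm behind the grasp point.
Start: joints at [87.84, 20.546, 0.682, 0, -70.136, -16.507], TCP at [0.216, 0.639, 0.227] pointing down, gripper open.
Joint ranges: [-176.03, 176.03], [-82.01, 121.73], [-58.28, 71.71], [-173.87, 95.51], [-174.79, -0.11], [-173.66, 173.66]. Speed limits (degrees/s): [136.94, 136.94, 172.46, 180, 180, 180].

## Interface

Orientations are given as [roll, pitch, yaw] about the fixed x, y, z axes, in that order (R = Rz(yaw) Ry(pitch) Rx(roll)).
In Python, from plant import * gives the robot as it stands.
- The arm moves only by the tool step_arm, never from a script. Its argument "steps" is a list that holds one entry, the list of rows, each a list of 6 numbers: the shift along the tool's x, y, z scaled (see below), then the turn, a rotation vector about the tool's x, y, z scaled (see below). In form: [[[tx, ty, tz, wx, wy, wz], ...]]. A call has 1 to 20 rows; each row is the pose to reach, as a shift and turn from the pose commanded when the call began, along the tool's axes at that moment; what a row does not reach only later rows make up. The controller multiplies each number of a shift by 100 mm and each number of a turn by 0.5 rad. A row lasts 1/10 s, in which the tool goes at most 50 mm and 8.59 degrees, less where a joint would pass 70% of its speed; a pose out of reach is approached as far as the arm can. A call with a number of a shift or a turn outside -1 to 1 is refused whole. A call with a gripper value outside its range is refused whole. "jaw" is the closure in counts, from 0 (fully open) to 255 (shut), set as the call begins (left out, the last holds). The fingers move at their own pace and stop on an object; the grip force is fixed at half the most. Time passes only in rows, so rows that repeat a pose let the fingers close. It gives the time, the measured TCP pose, the force, the opening and the grip force at its end, in the units of the state.
- get_obs(): the state, without advancing time (a new reading comes with each control period).
- snapshot(name): name is "scene" or "top" or "wrist"; returns (picture, depth): 400x640x3 uint8, red, green, blue; 400x640 float32, m along the optical axis (not along the pixel's ray), 0 where there is no reading.
- calibration(name): a dict with "mtx" (3x3 intrinsics, pixels), "rvec" (rotation vector, rad) and "tvec" (3), from world to camera coordinates, as OpenCV has them. Camera axes: x right, y down, z forward; pixel columns grow to the right and rows downward; lengths in m; the calibration is good to about 2 mm. The wrist camera is an equidistant fisheye: a pixel r from the principal point sees the ray r / f radians off the axis. A picture is of the moment at which its call begins: read the wrist's pose just before it. calibration takes no time and is no camera call; for the wrist camera it gives the pose at the moment of the call.
- close_job(): hands the job in; it is judged then, once.
The state is a dict: "clock": time; "joint_pos": joint angles; "qvel": joint speeds; "tau": joint torques, N m; "tool_pos": TCP position; "orientation": TCP orientation; "force": force on the tool from outside, world axes, zero at the start; "moment": the same for the moment, N m; "opening": finger opening in m; "gripper_force": force on a finger pad.
Only numpy, scipy, OpenCV 4.12 (cv2) and the standard library are available. Lean on these libraries where they do the work, as an engineer would, in place of code of your own. Each camera call takes 0.05 s, during which the arm holds its last target. There are 200 camera calls.

## Task

Pack the two loose aluminium post mounts into the tote, each in the empty compartment that fits its size: one end of the base plate in under the lip against the sprung stop, the other end pressed down inside the end wall until the plate lies flat on the compartment's floor. The inserts lie a little off their nominal places in the tote, so feel for the stop. Let go of both, and do not knock over or shift the other things on the table.

Things in the scene. Friction and masses are not known exactly. Their poses are not given: they have to be found in the camera images.
- bigmount_mid (a point): the larger of two loose bare-aluminium post mounts standing on the table: a flat base plate 124 x 60 mm (x by y), 14 mm thick, with an upright square column 26 x 26 mm at the middle of the plate, rising from the plate to 80 mm above the plate's underside. About 0.4 kg. Grip it by the column. The point is on the column's axis, 40 mm above the underside; x along the plate's length, y across, z up. The two ends are alike
- smallmount_mid (a point): the smaller of two loose bare-aluminium post mounts standing on the table: a flat base plate 96 x 46 mm (x by y), 14 mm thick, with an upright square column 26 x 26 mm at the middle of the plate, rising from the plate to 80 mm above the plate's underside. About 0.28 kg. Grip it by the column. The point is on the column's axis, 40 mm above the underside; x along the plate's length, y across, z up. The two ends are alike
- long_pocket (a point): the longer empty compartment, for the 124 x 60 mm plate. Point: on its flat black floor (11 mm above the table), nominally under the middle of the stowed plate; x along it, away from its lip (robot side), y across, z up. Width between side walls 64 mm. The whole insert lies up to 14 mm off this point along +x or -x: feel for its stop. Nominally end wall at x = +62, lip edge -54, stop face -52 mm
- short_pocket (a point): the shorter empty compartment, for the 96 x 46 mm plate. Point: on its flat black floor (11 mm above the table), nominally under the middle of the stowed plate; x along it, away from its lip (robot side), y across, z up. Width between side walls 50 mm. The whole insert lies up to 14 mm off this point along +x or -x: feel for its stop. Nominally end wall at x = +48, lip edge -40, stop face -38 mm
- tote: shallow black fixed tote, 200 x 270 x 34 mm (x, y, z), origin under its centre. Three grey inserts 160 x 84 mm lie side by side in it along y, 86 mm apart, in any order, each shifted up to 14 mm lengthwise and held fast there. Two compartments are empty, the third holds a fixed mount of middle size, its column as high as the others'
- tote_near (a point): top middle of the tote's robot-side rim. At this end each insert has a fixed lip, 6 mm thick, underside 20 mm above the compartment's floor, roofing its last 36 mm. Under it a brass stop, sprung towards +x: its upright face, 2 mm proud of the lip edge when free, can be pushed back 18 mm; 3 N starts it, 0.5 N more per mm
- tote_far (a point): top middle of the tote's far rim. At this end each compartment has an end wall; it and the side walls stand 22 mm above the floor. Lip edge to end wall is 8 mm less than the plate: tilt it about 23 degrees, low end under the lip, push the stop back 12 to 16 mm, swing the other end down inside the end wall. Stowed, the stop (back 10 mm) holds the plate on the end wall; friction there: press down 10 to 15 N to bottom
- objective: steel microscope objective, 55 mm tall, 34 mm wide, upright; bystander
- solvent: white plastic bottle, 120 mm tall, 54 mm wide, upright; bystander
- slidebox: flat white box, 80 x 100 x 32 mm; bystander
- driver: screwdriver with a black handle, 190 mm long, lying; bystander
- beaker: glass beaker, 80 mm tall, 64 mm wide; bystander
- lensring: dark steel ring, 60 mm wide, 20 mm tall; bystander
- mirrormount: dark upright mirror mount, 60 mm wide, 72 mm tall; bystander
There are look-alikes about, which are no part of the job. Leave any green or red look-alike of the part that bears bigmount_mid alone.

How it is judged (in metres and radians):
At the end, for the whole second after the job is handed in: Each mount lies flat in the compartment of its size: mid point within 19 mm lengthwise (insert play included) and 6 mm sideways of the compartment's point, 36 to 42.5 mm above its floor, tilt under 0.035 rad, aligned within 0.12 rad (either way round), released and at rest (x of bigmount_mid in the frame of long_pocket between -0.019 and 0.019 m and y of bigmount_mid in the frame of long_pocket between -0.006 and 0.006 m and z of bigmount_mid in the frame of long_pocket between 0.036 and 0.0425 m and angle between each of bigmount_mid, smallmount_mid's own z axis and vertical below 0.035 rad and angle between the x axis of bigmount_mid and the x axis of long_pocket, either way round below 0.12 rad and linear speed of each of bigmount, smallmount below 0.01 m/s and x of smallmount_mid in the frame of short_pocket between -0.019 and 0.019 m and y of smallmount_mid in the frame of short_pocket between -0.006 and 0.006 m and z of smallmount_mid in the frame of short_pocket between 0.036 and 0.0425 m and angle between the x axis of smallmount_mid and the x axis of short_pocket, either way round below 0.12 rad); the robot touches nothing.
It fails at once if another thing on the table is shifted by more than 30 mm or tipped over (distance of any of objective, solvent, slidebox, driver, beaker, lensring, mirrormount from where it was at the start of the episode above 0.03 m or angle between any of objective, solvent, slidebox, driver, beaker, lensring, mirrormount's own z axis and vertical above 0.5 rad).
It also fails if it takes over 64 s, if anything falls off the work surface, if the arm or the gripper's body presses on something with over 40 N, if the wrist force passes 120 N, or if a joint passes its speed limit or range.

## Working session

There is one attempt and no reset: what is moved stays moved. The work goes in short steps, Python scripts to look and compute and a tool call to move; the robot and the scene stay as the last step left them, time stands still between calls to the robot, and variables do not carry over. Pictures are saved under pics/ and viewed, at most 10 in all, crops included, and the job is handed in when it is done.

Besides the shell and the picture viewer there is one more tool, called after "Emit:" by a JSON object that holds its "name" and its "arguments". step_arm: Moves the arm, as the interface text tells. Its arguments: {"type":"object","properties":{"steps":{"type":"array","items":{"type":"array","items":{"type":"array","items":{"type":"number","minimum":-1,"maximum":1}}}},"jaw":{"type":"number"}},"required":["steps"]}

```bash
ls; mkdir -p pics; python3 - <<'E'
from plant import *
import cv2,numpy as np
o=get_obs();print(o)
for n in("top","scene"):
    p,d=snapshot(n);np.save(f"pics/{n}_d.npy",d);np.save(f"pics/{n}_p.npy",p);cv2.imwrite(f"pics/{n}0.png",p[:,:,::-1])
    c=calibration(n);print(n,c)
    np.savez(f"pics/{n}_c.npz",**{k:np.array(c[k]) for k in("mtx","rvec","tvec")})
E
```

```text
pics
{'clock': 0.0, 'joint_pos': array([ 8.78396433e+01,  2.05903155e+01,  6.31879035e-01, -2.02413803e-02,
       -7.01345939e+01, -1.65071442e+01]), 'qvel': array([ 0.03566413,  0.12207007, -0.00492286, -0.02106663, -0.05316511,
       -0.04567979]), 'tau': array([ 4.12254713e-04, -5.82725966e+01,  2.93059534e+01,  6.99706256e+00,
        6.86616695e-03, -1.69444907e-04]), 'tool_pos': array([0.21591612, 0.63900714, 0.22562054]), 'orientation': array([ 1.79905397e+02, -8.19195915e-03, -1.86743878e+01]), 'force': array([-0.12219584,  0.77528444,  0.12251177]), 'moment': array([ 0.0070073 ,  0.02869851, -0.00749247]), 'gripper_force': 0.0, 'opening': 0.08788598378151243}
top {'mtx': array([[368.70642039,   0.        , 316.87403973],
       [  0.        , 368.70642039, 197.30813751],
       [  0.        ,   0.        ,   1.        ]]), 'rvec': array([ 2.18263731, -2.17117307,  0.11086127]), 'tvec': array([-0.03422293,  0.55544949,  1.25321228])}
scene {'mtx': array([[396.88100312,   0.        , 311.30550197],
       [  0.        , 396.88100312, 196.17267555],
       [  0.        ,   0.        ,   1.        ]]), 'rvec': array([ 1.01858907,  2.22695535, -1.21124735]), 'tvec': array([ 0.37115369, -0.16052386,  1.59990816])}
```

View pics/top0.png

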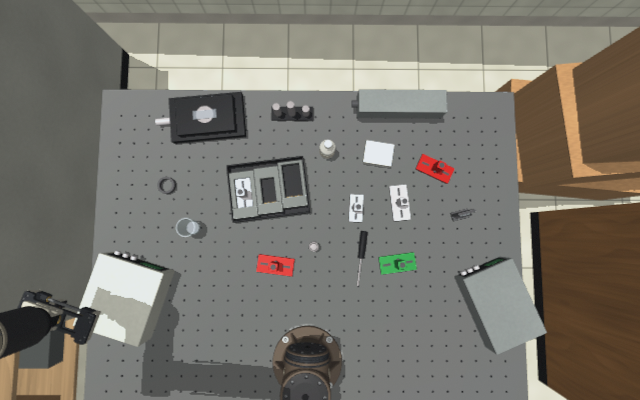

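View pics/scene0.png

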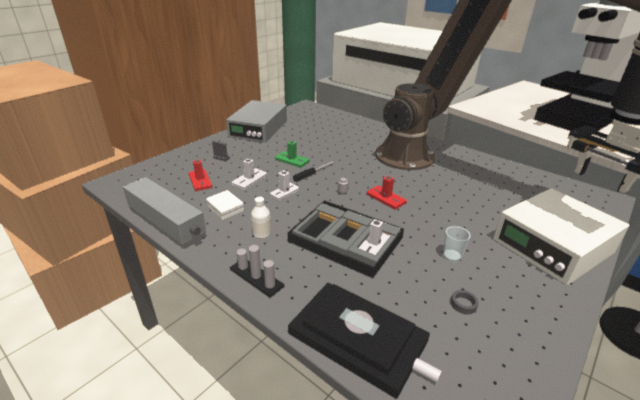

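The top view shows the bare small mount at about (357,207) and the bare big one at (400,203). The tote is at (268,189), with the fixed mount at left, the short pocket in the middle and the long pocket on the right.

```bash
cat > h.py <<'E'
import numpy as np,cv2
def cloud(d,c):
    K=c["mtx"];R=cv2.Rodrigues(np.array(c["rvec"]))[0];t=np.array(c["tvec"]).ravel()
    v,u=np.indices(d.shape)
    X=np.stack([(u-K[0,2])/K[0,0]*d,(v-K[1,2])/K[1,1]*d,d],-1)
    return (X-t)@R
E
python3 - <<'E'
from h import *
d=np.load("pics/top_d.npy");p=np.load("pics/top_p.npy");c=np.load("pics/top_c.npz")
W=cloud(d,c)
def box(u0,u1,v0,v1,z0,z1,name):
    w=W[v0:v1,u0:u1].reshape(-1,3);w=w[(w[:,2]>z0)&(w[:,2]<z1)]
    r=cv2.minAreaRect((w[:,:2]*1000).astype(np.float32))
    print(name,len(w),w.mean(0).round(4),"rect",np.round(r[0],1),np.round(r[1],1),round(r[2],1))
print("table z",np.median(W[230:300,320:350,2]))
for n,a in dict(big=(385,416,178,228),small=(345,368,188,228)).items():
    box(*a,.007,.025,n+" plate");box(*a,.065,.095,n+" col")
box(222,316,150,226,.024,.05,"tote rim")
for n,uv in dict(bystanders=0,).items(): pass
np.set_printoptions(linewidth=250)
S=W[150:228:3,222:316:3]; print((S[...,2]*1000).round().astype(int))
for n,(u,v) in dict(objective=(315,246),driver=(362,245),solvent=(328,148),slidebox=(378,153),green=(398,263),red=(275,265),mirror=(462,214),bl=(298,110)).items(): print(n,W[v,u].round(3))
big=cv2.resize(p[145:285,220:480][:,:,::-1],None,fx=3,fy=3,interpolation=cv2.INTER_CUBIC);cv2.imwrite("pics/crop1.png",big)
E
```

```text
table z 0.0003731609235534094
big plate 516 [ 0.5392 -0.3175  0.0144] rect [ 533.4 -310.6] [136.4  81.3] 7.1
big col 71 [ 0.54   -0.3187  0.0799] rect [ 540.3 -319.3] [25.9 26.1] 10.3
small plate 273 [ 0.5199 -0.1647  0.0146] rect [ 515.3 -168.9] [117.   52.9] 1.5
small col 64 [ 0.5206 -0.1658  0.0805] rect [ 520.7 -165.7] [23.8 24.3] 0.7
tote rim 2719 [0.5755 0.153  0.0343] rect [585.  140.6] [200.7 270.5] 7.7
[[   1    5    0   -5    0   -2   -2 1300    3   -1    1   -1   -3    4    4 1300   -3    3   -6   -1    0   -5    1    2   -2   -1    0    3    0    0    2    2]
 [   0   -2   -4    1   -1    1    5    3    2    0    2   -1    1   -5   -3    3    3    5   -3   -3    1   -2    1    7   -4    2    1    1    1    0   -3   -3]
 [   2    2    2    1   -1   -2   -2    1    1    1    2    1    1    1    2   -4    0    2    1    1    3    2    3    2   -3   34   40    3   -2    3   -2    1]
 [   1    4   -1   -3   -2    0    1    2    2 1300   -2   -1   -2   -2    0   -1   -1   -1   35   38   37   34   23   19   11    7    4   -4    0    2    5   -2]
 [   1    1   -2    1   -1   -1  
[... 3085 characters left out ...]
   25    5    5    3   33   36   34   28   21   -5   -3   -2   -7    2    0    0    0    1    4   -3    2   -1 1300    3    2   -3    5   -5]
 [   2   -1    2    1   30    7   -2    1    0    1    0   -5    3    0   -1    4    0    3    6    0   -1   -3    0   -5   -1   -3    0   -3    2    4    0    0]
 [   4    3    3   -4   -5   -3   -1    6   -2    0    6   -1    4   -1   -1    1    1    2   -1   -3    0    3    5    6   -4   -3    1    2   -1    1    7   -1]]
objective [ 0.389 -0.026  0.056]
driver [ 0.392 -0.187  0.027]
solvent [ 0.712 -0.067  0.104]
slidebox [ 0.711 -0.244  0.035]
green [ 0.336 -0.297  0.082]
red [0.328 0.105 0.079]
mirror [ 0.498 -0.515  0.074]
bl [0.871 0.038 0.013]
```

View pics/crop1.png

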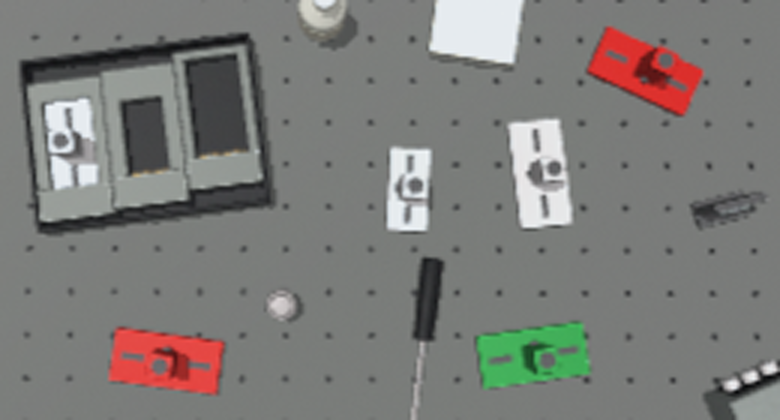

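The crop shows the brass stop lines at the lip edges, around (145,175) and (222,155). The tote and the big mount are both yawed a few degrees to the left. I'll rectify the tote and fit the plates.

```bash
cat >> h.py <<'E'
def proj(P,c):
    return cv2.projectPoints(np.asarray(P,float).reshape(-1,1,3),np.array(c["rvec"]),np.array(c["tvec"]),np.array(c["mtx"]),None)[0].reshape(-1,2)
def ray(uv,c,z):
    K=c["mtx"];R=cv2.Rodrigues(np.array(c["rvec"]))[0];C=-R.T@np.array(c["tvec"]).ravel()
    d=np.c_[(uv-K[[0,1],[2,2]])/K[0,0],np.ones(len(uv))]@R
    return C+d*((z-C[2])/d[:,2])[:,None]
E
python3 - <<'E'
from h import *
import plant
print([k for k in dir(plant) if k[0]!='_'],getattr(plant,'hold_point_z',None))
p=np.load("pics/top_p.npy");c=np.load("pics/top_c.npz");d=np.load("pics/top_d.npy")
g=p.min(2)
for n,(u0,u1,v0,v1) in dict(big=(385,416,178,228),small=(343,370,188,228)).items():
    b=cv2.resize(g[v0:v1,u0:u1],None,fx=8,fy=8,interpolation=cv2.INTER_CUBIC)
    m=(b>150).astype(np.uint8)
    m=cv2.morphologyEx(m,cv2.MORPH_OPEN,np.ones((25,25)))
    yy,xx=np.nonzero(m);uv=np.c_[(xx+.5)/8-.5+u0,(yy+.5)/8-.5+v0]
    P=ray(uv,c,.014)[:,:2]*1000
    print(n,cv2.minAreaRect(P.astype(np.float32)))
# rectify tote, z=.034 ; rows: x from +.11 down to -.11 ; cols: y from +.15 to -.15 ; 2px/mm
a=np.radians(7.7);o=np.array([.585,.1406])
X,Y=np.meshgrid(np.arange(.11,-.11,-.0005),np.arange(.15,-.15,-.0005),indexing='ij')
wx=o[0]+X*np.cos(a)-Y*np.sin(a);wy=o[1]+X*np.sin(a)+Y*np.cos(a)
q=proj(np.stack([wx,wy,np.full_like(wx,.034)],-1).reshape(-1,3),c).astype(np.float32).reshape(X.shape+(2,))
im=cv2.remap(p,q[...,0],q[...,1],cv2.INTER_CUBIC)
cv2.imwrite("pics/tote.png",im[:,:,::-1])
R=cv2.Rodrigues(c["rvec"])[0];print("cam",-R.T@c["tvec"])
E
```

```text
['PlanningError', 'calibration', 'close_job', 'get_obs', 'hold_point_z', 'snapshot'] 0.0188
big ((541.2244262695312, -321.67034912109375), (126.93201446533203, 63.60513687133789), 6.543327808380127)
small ((521.1697387695312, -167.51580810546875), (49.93912124633789, 98.45895385742188), 86.73231506347656)
cam [ 0.4354847  -0.02169826  1.30004563]
```

View pics/tote.png

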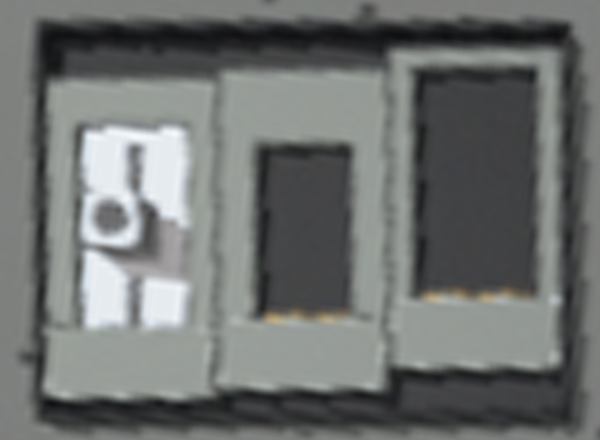

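Rectified at 2 px/mm, the lip edges are at row 318 (short) and row 297 (long). The end walls are at rows 145 and 68, and the pocket centre columns are 305 and 476. Next I move towards the small mount.

Emit:
{"name": "step_arm", "arguments": {"steps": [[[0.5, 0.45, 0, 0, 0, 0], [1, 0.9, 0, 0, 0, 0], [1, 0.9, 0, 0, 0, 0], [1, 0.9, 0, 0, 0, 0]]], "jaw": 0}}

```text
clock: 0.5
tool_pos: [0.2834, 0.5186, 0.2269]
orientation: [180.0, 0.0, -18.8]
force: [0.1, 0.8, -0.7]
opening: 0.0878
gripper_force: 0.0
```

Emit:
{"name": "step_arm", "arguments": {"steps": [[[0.5, 0.45, 0, 0, 0, 0], [1, 0.9, 0, 0, 0, 0], [1, 0.9, 0, 0, 0, 0]]]}}

```text
clock: 0.8
tool_pos: [0.3484, 0.4029, 0.2263]
orientation: [180.0, 0.0, -18.7]
force: [-0.0, 0.3, 0.4]
opening: 0.0875
gripper_force: 0.0
```

Emit:
{"name": "step_arm", "arguments": {"steps": [[[0.5, 0.45, 0, 0, 0, 0], [1, 0.9, 0, 0, 0, 0], [1, 0.9, 0, 0, 0, 0]]]}}

```text
clock: 1.1
tool_pos: [0.4144, 0.2856, 0.2265]
orientation: [180.0, 0.0, -18.7]
force: [0.7, 0.9, 0.3]
opening: 0.0873
gripper_force: 0.0
```

Emit:
{"name": "step_arm", "arguments": {"steps": [[[0.31, 0.5, 0, 0, 0, 0], [0.62, 0.98, 0, 0, 0, 0], [0.62, 0.98, 0, 0, 0, 0]]]}}

```text
clock: 1.4
tool_pos: [0.4412, 0.1718, 0.2264]
orientation: [180.0, 0.0, -18.8]
force: [0.4, 0.3, 0.4]
opening: 0.0877
gripper_force: 0.0
```

Emit:
{"name": "step_arm", "arguments": {"steps": [[[0.31, 0.5, 0, 0, 0, 0], [0.62, 0.98, 0, 0, 0, 0], [0.62, 0.98, 0, 0, 0, 0]]]}}

```text
clock: 1.7
tool_pos: [0.4688, 0.0594, 0.2265]
orientation: [180.0, 0.0, -18.8]
force: [0.0, 0.4, -0.5]
opening: 0.0875
gripper_force: 0.0
```

Emit:
{"name": "step_arm", "arguments": {"steps": [[[0.31, 0.5, 0, 0, 0, 0], [0.62, 0.98, 0, 0, 0, 0], [0.62, 0.98, 0, 0, 0, 0]]]}}

```text
clock: 2.0
tool_pos: [0.4964, -0.0534, 0.2263]
orientation: [180.0, 0.0, -18.8]
force: [-1.0, 0.5, -1.2]
opening: 0.0875
gripper_force: 0.0
```

Emit:
{"name": "step_arm", "arguments": {"steps": [[[0.31, 0.5, 0, 0, 0, -0.25], [0.62, 0.98, 0, 0, 0, -0.54], [0.62, 0.98, 0, 0, 0, -0.54], [0.62, 0.98, 0, 0, 0, -0.54]]]}}

```text
clock: 2.4
tool_pos: [0.5238, -0.1655, 0.2257]
orientation: [180.0, 0.1, -3.3]
force: [-0.5, -0.8, 0.8]
opening: 0.0875
gripper_force: 0.0
```

```bash
cat >> h.py <<'E'
from scipy.spatial.transform import Rotation as Ro
A=np.radians(7.7);O=np.array([.585,.1406,0])
TZ=lambda a:np.array([[np.cos(a),-np.sin(a),0],[np.sin(a),np.cos(a),0],[0,0,1]])
def tote2w(p): return O+TZ(A)@np.asarray(p,float)
def w2tote(p): return TZ(A).T@(np.asarray(p)-O)
def toolR(yaw,tilt=0): return Ro.from_euler('xyz',[0,-tilt,yaw],degrees=True)*Ro.from_euler('x',180,degrees=True)
def go(o,pos,yaw,tilt=0):
    R0=Ro.from_euler('xyz',o["orientation"],degrees=True)
    print("t",round(o["clock"],1),"pos",o["tool_pos"].round(4),"rpy",o["orientation"].round(2),"F",o["force"].round(1),"op",round(o["opening"],4),"gf",round(o["gripper_force"],1))
    print("  shift",(R0.inv().apply(np.asarray(pos)-o["tool_pos"])*10).round(3),"turn",((R0.inv()*toolR(yaw,tilt)).as_rotvec()*2).round(3))
E
python3 - <<'E'
from h import *
from plant import *
o=get_obs();go(o,[.521,-.1665,.05-.0188],-3.2)
E
```

```text
t 2.4 pos [ 0.5238 -0.1655  0.2257] rpy [ 1.7997e+02  8.0000e-02 -3.3300e+00] F [-0.5 -0.8  0.8] op 0.0875 gf 0.0
  shift [-0.024  0.011  1.945] turn [ 0.001  0.003 -0.005]
```

Emit:
{"name": "step_arm", "arguments": {"steps": [[[-0.02, 0.01, 0.5, 0, 0, 0], [-0.02, 0.01, 1, 0, 0, 0], [-0.02, 0.01, 1, 0, 0, 0]]]}}

```text
clock: 2.7
tool_pos: [0.5165, -0.163, 0.1206]
orientation: [-180.0, 0.7, -3.3]
force: [-0.4, -0.5, -0.8]
opening: 0.0877
gripper_force: 0.0
```

Emit:
{"name": "step_arm", "arguments": {"steps": [[[0, 0, 0.4, 0, 0, 0], [0, 0, 0.8, 0, 0, 0], [0, 0, 0.94, 0, 0, 0], [0, 0, 0.94, 0, 0, 0]]]}}

```text
clock: 3.1
tool_pos: [0.5212, -0.1635, 0.0323]
orientation: [180.0, 0.1, -3.2]
force: [0.8, -0.3, 0.1]
opening: 0.0876
gripper_force: 0.0
```

Emit:
{"name": "step_arm", "arguments": {"steps": [[[0, 0, 0, 0, 0, 0], [0, 0, 0, 0, 0, 0], [0, 0, 0, 0, 0, 0], [0, 0, 0, 0, 0, 0], [0, 0, 0, 0, 0, 0], [0, 0, 0, 0, 0, 0], [0, 0, 0, 0, 0, 0], [0, 0, 0, 0, 0, 0]]], "jaw": 255}}

```text
clock: 3.9
tool_pos: [0.5212, -0.1642, 0.0326]
orientation: [180.0, 0.0, -3.2]
force: [0.1, -2.0, 0.3]
opening: 0.029
gripper_force: 0.9
```

Emit:
{"name": "step_arm", "arguments": {"steps": [[[0, 0, -0.2, 0, 0, 0], [0, 0, -0.6, 0, 0, 0], [0, 0, -1, 0, 0, 0], [0, 0, -1, 0, 0, 0]]]}}

```text
clock: 4.3
tool_pos: [0.5245, -0.1643, 0.1377]
orientation: [180.0, -0.5, -3.1]
force: [1.4, 1.1, -2.8]
opening: 0.0257
gripper_force: 30.0
```

Emit:
{"name": "step_arm", "arguments": {"steps": [[[0, 0, -0.4, 0, 0, 0], [0, 0, -0.8, 0, 0, 0], [0, 0, -0.8, 0, 0, 0]]]}}

```text
clock: 4.6
tool_pos: [0.524, -0.1644, 0.2174]
orientation: [180.0, -0.5, -3.2]
force: [0.4, -0.7, -2.7]
opening: 0.0262
gripper_force: 30.0
```

```bash
python3 - <<'E'
from h import *
from plant import *
# short pocket actual mid (tote) x=-9,y=-2.5
o=get_obs();p=tote2w([-9e-3,-2.5e-3,.22]);print(p);go(o,p,7.7)
print(tote2w([.015,-.088,0]))
E
```

```text
[0.57641612 0.13691667 0.22      ]
t 4.6 pos [ 0.524  -0.1644  0.2174] rpy [179.97  -0.47  -3.16] F [ 0.4 -0.7 -2.7] op 0.0262 gf 30.0
  shift [ 0.358 -3.038 -0.025] turn [ 0.003 -0.016 -0.379]
[0.61165553 0.05540327 0.        ]
```

Emit:
{"name": "step_arm", "arguments": {"steps": [[[0.05, -0.4, 0, 0, 0, 0], [0.12, -0.9, 0, 0, 0, 0], [0.12, -1, 0, 0, 0, 0], [0.12, -1, 0, 0, 0, 0]]]}}

```text
clock: 5.0
tool_pos: [0.5383, -0.063, 0.211]
orientation: [-180.0, 0.1, -3.1]
force: [0.8, -0.1, -3.0]
opening: 0.026
gripper_force: 30.0
```

Emit:
{"name": "step_arm", "arguments": {"steps": [[[0.05, -0.4, 0, 0, 0, 0], [0.12, -0.9, 0, 0, 0, 0], [0.12, -1, 0, 0, 0, 0], [0.12, -1, 0, 0, 0, 0]]]}}

```text
clock: 5.4
tool_pos: [0.556, 0.0353, 0.2113]
orientation: [180.0, 0.1, -3.1]
force: [-0.0, -0.2, -3.9]
opening: 0.0261
gripper_force: 30.0
```

Emit:
{"name": "step_arm", "arguments": {"steps": [[[0.05, -0.4, 0, 0, 0, -0.1], [0.12, -0.9, 0, 0, 0, -0.25], [0.12, -1, 0, 0, 0, -0.38], [0.12, -1, 0, 0, 0, -0.38], [0.12, -1, 0, 0, 0, -0.38], [0.12, -1, 0, 0, 0, -0.38]]]}}

```text
clock: 6.0
tool_pos: [0.5737, 0.1319, 0.2123]
orientation: [180.0, 0.0, 7.5]
force: [-1.3, 0.4, -3.1]
opening: 0.0259
gripper_force: 30.0
```

```bash
python3 - <<'E'
from h import *
from plant import *
o=get_obs();c=calibration("wrist");p,d=snapshot("wrist");go(o,tote2w([-9e-3,-2.5e-3,.22]),7.7)
np.savez("pics/w1.npz",p=p,d=d,**{k:np.array(c[k]) for k in("mtx","rvec","tvec")})
print(c)
cv2.imwrite("pics/w1.png",p[:,:,::-1])
E
```

```text
t 6.0 pos [0.5737 0.1319 0.2123] rpy [1.7998e+02 5.0000e-02 7.5500e+00] F [-1.3  0.4 -3.1] op 0.0259 gf 30.0
  shift [ 0.034 -0.046 -0.078] turn [ 0.001  0.002 -0.005]
{'mtx': array([[309.70691629,   0.        , 319.54242613],
       [  0.        , 309.70691629, 195.99991458],
       [  0.        ,   0.        ,   1.        ]]), 'rvec': array([-2.19267123,  1.92164945,  0.27381381]), 'tvec': array([0.05440053, 0.53166503, 0.53988198])}
```

View pics/w1.png

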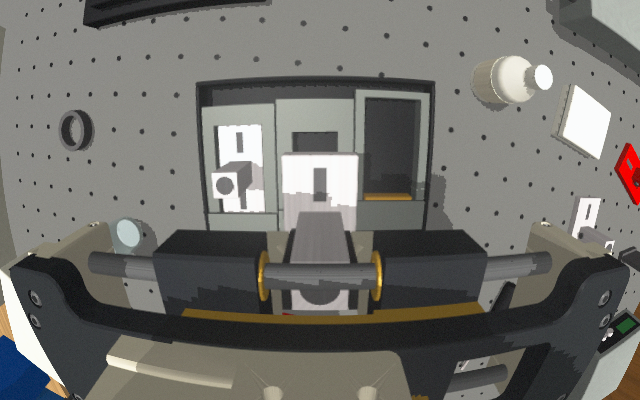

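The wrist view shows the plate held level, with its upper face at about (320,190), above the middle pocket. The long pocket with its brass stop is at about (388,195). I'll rectify both layers to check the lateral alignment.

```bash
cat >> h.py <<'E'
def wproj(P,c):
    return cv2.fisheye.projectPoints(np.asarray(P,float).reshape(-1,1,3),np.array(c["rvec"],float),np.array(c["tvec"],float),np.array(c["mtx"],float),np.zeros(4))[0].reshape(-1,2)
def wrect(p,c,z,x,y):
    X,Y=np.meshgrid(np.arange(x[1],x[0],-.0005),np.arange(y[1],y[0],-.0005),indexing='ij')
    W=np.stack([X,Y,np.full_like(X,z)],-1).reshape(-1,3)@TZ(A).T+O
    q=wproj(W,c).astype(np.float32).reshape(X.shape+(2,))
    return cv2.remap(p,q[...,0],q[...,1],cv2.INTER_CUBIC)
E
python3 - <<'E'
from h import *
from plant import *
c=np.load("pics/w1.npz");p=c["p"]
a=wrect(p,c,.033,(-.10,.11),(-.15,.15));b=wrect(p,c,.194,(-.06,.06),(-.06,.06))
print(w2tote(get_obs()["tool_pos"]))
im=np.zeros((420,600+10+240,3),np.uint8);im[:a.shape[0],:600]=a;im[:240,610:]=b
cv2.imwrite("pics/w1r.png",cv2.resize(im,(800,395))[:,:,::-1])
# automatic edge positions: brightness profiles
g=a.astype(float).mean(2);gb=b.astype(float).mean(2)
def edges(prof,c0,step=.5,th=12):
    d=np.gradient(cv2.GaussianBlur(prof.reshape(1,-1),(0,0),1.5).ravel());k=[i for i in range(2,len(d)-2) if abs(d[i])>th/4 and abs(d[i])==abs(d[i-2:i+3]).max()]
    return [(round(c0-i*step,1),int(d[i]*4)) for i in k]
for x in (.03,.06): 
    i=int((.11-x)/.0005);print("tote y edges at x",x,edges(g[i-4:i+5].mean(0),150))
for y in (-.0885,-.075,-.1): 
    i=int((.15-y)/.0005);print("tote x edges at y",y,edges(g[:,i-6:i+7].mean(1),110))
for x in (.035,.025,.015,): 
    i=int((.06-x)/.0005);print("plate y edges at x",x,edges(gb[i-3:i+4].mean(0),60))
for y in (-.02,-.012,.012): 
    i=int((.06-y)/.0005);print("plate x edges at y",y,edges(gb[:,i-6:i+7].mean(1),60))
E
```

```text
[-0.01228971 -0.00699813  0.21246149]Traceback (most recent call last):
  File "<stdin>", line 6, in <module>
ValueError: could not broadcast input array from shape (421,600,3) into shape (420,600,3)
```

```bash
python3 - <<'E'
from h import *
c=np.load("pics/w1.npz");p=c["p"]
a=wrect(p,c,.033,(-.10,.11),(-.15,.15))[:420];b=wrect(p,c,.194,(-.06,.06),(-.06,.06))[:240,:240]
im=np.zeros((420,850,3),np.uint8);im[:,:600]=a;im[:240,610:]=b
cv2.imwrite("pics/w1r.png",cv2.resize(im,(800,395))[:,:,::-1])
g=a.astype(float).mean(2);gb=b.astype(float).mean(2)
def edges(prof,c0,step=.5,th=12):
    d=np.gradient(cv2.GaussianBlur(prof.reshape(1,-1),(0,0),1.5).ravel());k=[i for i in range(2,len(d)-2) if abs(d[i])>th/4 and abs(d[i])==abs(d[i-2:i+3]).max()]
    return [(round(c0-i*step,1),int(d[i]*4)) for i in k]
for x in (.03,.06): 
    i=int((.11-x)/.0005);print("tote y edges at x",x,edges(g[i-4:i+5].mean(0),150))
for y in (-.0885,-.075,-.1,0): 
    i=int((.15-y)/.0005);print("tote x edges at y",y,edges(g[:,i-6:i+7].mean(1),110))
for x in (.033,.025,.015,): 
    i=int((.06-x)/.0005);print("plate y edges at x",x,edges(gb[i-3:i+4].mean(0),60))
for y in (-.02,-.012,.012): 
    i=int((.06-y)/.0005);print("plate x edges at y",y,edges(gb[:,i-6:i+7].mean(1),60))
E
```

```text
tote y edges at x 0.03 [(131.5, -63), (128.0, -16), (125.0, 96), (111.0, -66), (106.0, 140), (84.5, -98), (77.5, 92), (55.5, -90), (41.5, -64), (39.0, 65), (22.0, -65), (16.5, 12), (-27.5, 68), (-44.5, -47), (-47.0, 49), (-56.5, -76), (-120.5, 61), (-130.5, -68), (-133.5, 16), (-137.5, 58)]
tote y edges at x 0.06 [(131.5, -60), (128.0, -13), (125.0, 83), (41.5, -74), (39.0, 66), (-44.0, -57), (-46.5, 52), (-57.0, -90), (-120.5, 56), (-130.5, -85), (-133.5, 20), (-137.0, 56)]
tote x edges at y -0.0885 [(99.0, -68), (84.5, 76), (76.0, -72), (-31.0, 20), (-36.0, 22), (-39.5, -33), (-41.5, 17), (-77.0, -46)]
tote x edges at y -0.075 [(104.0, -46), (98.5, -14), (84.5, 69), (76.5, -79), (-31.0, 20), (-36.0, 22), (-39.5, -29), (-41.5, 15), (-77.0, -42)]
tote x edges at y -0.1 [(99.0, -68), (84.5, 68), (76.5, -73), (-31.0, 21), (-36.0, 22), (-39.5, -33), (-41.5, 18), (-77.0, -44)]
tote x edges at y 0 [(99.0, -57), (87.5, 23), (74.0, 75), (38.0, -92), (16.0, 45), (12.0, 81), (-2.0, -30), (-32.0, -46), (-41.0, 27), (-53.0, -41)]
plate y edges at x 0.033 [(54.0, -76), (51.5, 157), (46.0, -38), 
[... 249 characters left out ...]
0, 114), (-30.0, -127), (-33.5, -45)]
plate y edges at x 0.015 [(57.5, 81), (54.0, -72), (45.5, 74), (41.0, -128), (36.0, 120), (25.5, -73), (18.0, -47), (16.0, 51), (14.0, 66), (10.0, 13), (6.0, -25), (2.5, 13), (-4.5, -114), (-12.0, 109), (-30.0, -121), (-33.5, -39)]
plate x edges at y -0.02 [(50.0, -20), (36.5, 101), (6.5, -47), (2.5, -36), (-33.0, -63), (-36.5, 19), (-47.0, -32), (-54.0, 23), (-58.0, 14)]
plate x edges at y -0.012 [(50.0, -89), (36.5, 105), (29.0, -56), (14.0, -27), (11.5, -16), (9.0, 44), (2.5, -59), (-33.0, -61), (-36.0, 19), (-46.0, -28)]
plate x edges at y 0.012 [(39.0, -15), (36.5, 74), (14.0, -49), (-10.0, -53), (-33.0, -13), (-36.0, 19), (-46.5, -30), (-53.5, 19)]
```

View pics/w1r.png

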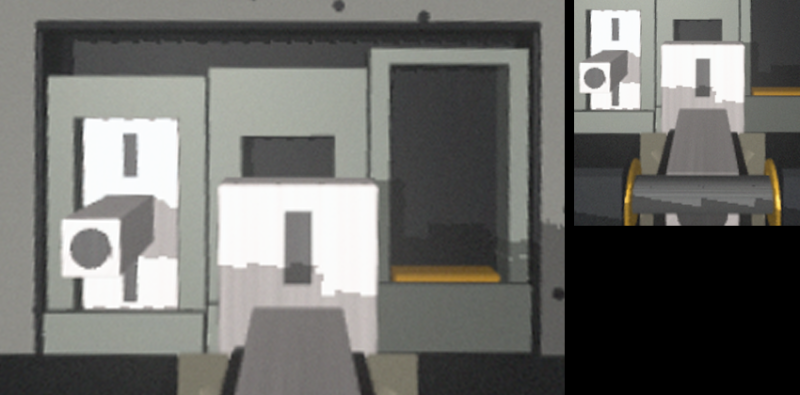

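Both layers agree: short pocket centre at tote y ≈ -2.5, long at ≈ -88, and the yaw matches. End walls are at x = 38 and 76, and the plate is centred in the hand. Next I tilt and hover.

```bash
cat >> h.py <<'E'
# TCP (tote frame, m) for near top corner at x=tl, lower near corner at height zl over floor; L half length, g TCP height over underside
def tcp(tl,zl,th,half,y,g=.0325):
    s,c=np.sin(np.radians(th)),np.cos(np.radians(th))
    return tote2w([tl+half*c-(g-.014)*s, y, .011+zl+half*s+g*c])
E
python3 - <<'E'
from h import *
from plant import *
c=np.load("pics/w1.npz");d=c["d"]
print("plate depth samples",d[170,[295,340]],d[210,[295,345]])
o=get_obs();go(o,tcp(-.038,.03,20,.048,-.0022),7.7,20)
E
```

```text
plate depth samples [0.18326862 0.18501258] [0.1918113  0.19120686]
t 6.0 pos [0.5738 0.132  0.2125] rpy [1.7999e+02 2.0000e-02 7.5600e+00] F [-0.3 -0.7 -3.6] op 0.0255 gf 30.0
  shift [ 0.131 -0.049  1.245] turn [ 0.001  0.699 -0.005]
```

Emit:
{"name": "step_arm", "arguments": {"steps": [[[0.05, -0.02, 0.1, 0, 0.2, 0], [0.13, -0.05, 0.3, 0, 0.45, 0], [0.13, -0.05, 0.6, 0, 0.7, 0], [0.13, -0.05, 0.9, 0, 0.7, 0], [0.13, -0.05, 0.9, 0, 0.7, 0], [0.13, -0.05, 0.9, 0, 0.7, 0]]]}}

```text
clock: 6.65
tool_pos: [0.5858, 0.1387, 0.1224]
orientation: [179.9, -20.0, 7.7]
force: [0.9, 0.8, -2.3]
opening: 0.0259
gripper_force: 30.0
```

```bash
python3 - <<'E'
from h import *
from plant import *
o=get_obs();print(w2tote(o["tool_pos"]));go(o,tcp(-.038,.003,20,.048,-.0022),7.7,20)
E
```

```text
[ 0.00054745 -0.001993    0.12236071]
t 6.7 pos [0.5858 0.1387 0.1224] rpy [179.9  -19.97   7.66] F [ 0.9  0.8 -2.3] op 0.0259 gf 30.0
  shift [-0.208  0.001  0.578] turn [ 0.004  0.001 -0.001]
```

Emit:
{"name": "step_arm", "arguments": {"steps": [[[-0.07, 0, 0.2, 0, 0, 0], [-0.15, 0, 0.42, 0, 0, 0], [-0.21, 0, 0.57, 0, 0, 0], [-0.21, 0, 0.57, 0, 0, 0], [-0.21, 0, 0.57, 0, 0, 0]]]}}

```text
clock: 7.15
tool_pos: [0.5898, 0.1403, 0.0643]
orientation: [180.0, -20.4, 7.7]
force: [1.7, -1.4, -2.3]
opening: 0.0259
gripper_force: 30.0
```

Emit:
{"name": "step_arm", "arguments": {"steps": [[[-0.003, 0, 0.009, 0, 0, 0], [-0.007, 0, 0.019, 0, 0, 0], [-0.007, 0, 0.019, 0, 0, 0]]]}}

```text
clock: 7.45
tool_pos: [0.5901, 0.1393, 0.0626]
orientation: [179.9, -20.4, 7.6]
force: [-0.2, -0.7, -3.7]
opening: 0.0258
gripper_force: 30.0
```

Emit:
{"name": "step_arm", "arguments": {"steps": [[[-0.003, 0, 0.009, 0, 0, 0], [-0.007, 0, 0.019, 0, 0, 0], [-0.007, 0, 0.019, 0, 0, 0]]]}}

```text
clock: 7.75
tool_pos: [0.5909, 0.1396, 0.062]
orientation: [179.9, -20.5, 7.6]
force: [-1.0, -1.4, 6.1]
opening: 0.0258
gripper_force: 30.0
```

```bash
python3 - <<'E'
from h import *
from plant import *
c=np.load("pics/w1.npz");d=c["d"]
K=c["mtx"];R=cv2.Rodrigues(c["rvec"])[0]
u,v=np.meshgrid(np.arange(292,350),np.arange(160,208));uv=np.stack([u,v],-1).reshape(-1,1,2).astype(float)
n=cv2.fisheye.undistortPoints(uv,K,np.zeros(4)).reshape(-1,2);z=d[v,u].ravel()
W=(np.c_[n*z[:,None],z]-c["tvec"].ravel())@R
T=(W-O)@TZ(A);k=(T[:,2]>.15)&(T[:,2]<.21)
M=np.c_[T[k,:2],np.ones(k.sum())]
for _ in range(3):
    s=np.linalg.lstsq(M,T[k,2],rcond=None)[0];r=abs(M@s-T[k,2]);kk=r<.003;idx=np.nonzero(k)[0][kk];k[:]=False;k[idx]=True;M=M[kk]
print("plate z=ax+by+c",s,"at hand",s@[-.0123,-.007,1],"expected",.2123-.0325+.014,len(M))
o=get_obs();print(w2tote(o["tool_pos"]),o["force"],o["moment"])
E
```

```text
plate z=ax+by+c [ 0.00464554 -0.00030994  0.1883391 ] at hand 0.18828412946184828 expected 0.1938 2776
[ 0.00566303 -0.0017962   0.0620245 ] [-0.95661916 -1.3519361   6.09329604] [-0.47096199  1.28166172 -0.08362592]
```

Emit:
{"name": "step_arm", "arguments": {"steps": [[[-0.03, 0, -0.02, 0, 0, 0], [-0.07, 0, -0.035, 0, 0, 0], [-0.11, 0, -0.05, 0, 0, 0], [-0.128, 0, -0.057, 0, 0, 0], [-0.128, 0, -0.057, 0, 0, 0], [-0.128, 0, -0.057, 0, 0, 0]]]}}

```text
clock: 8.35
tool_pos: [0.5759, 0.139, 0.0618]
orientation: [180.0, -20.2, 7.7]
force: [1.7, -0.8, 10.0]
opening: 0.0258
gripper_force: 30.0
```

Emit:
{"name": "step_arm", "arguments": {"steps": [[[-0.019, 0, -0.007, 0, 0, 0], [-0.028, 0, -0.01, 0, 0, 0], [-0.028, 0, -0.01, 0, 0, 0]]]}}

```text
clock: 8.65
tool_pos: [0.5759, 0.139, 0.0617]
orientation: [179.9, -20.2, 7.7]
force: [1.1, -2.0, 11.7]
opening: 0.0262
gripper_force: 30.0
```

Emit:
{"name": "step_arm", "arguments": {"steps": [[[-0.019, 0, -0.007, 0, 0, 0], [-0.028, 0, -0.01, 0, 0, 0], [-0.028, 0, -0.01, 0, 0, 0]]]}}

```text
clock: 8.95
tool_pos: [0.576, 0.1391, 0.0616]
orientation: [179.9, -20.2, 7.7]
force: [1.0, -2.3, 14.3]
opening: 0.0258
gripper_force: 30.0
```

Emit:
{"name": "step_arm", "arguments": {"steps": [[[-0.019, 0, -0.007, 0, 0, 0], [-0.028, 0, -0.01, 0, 0, 0], [-0.028, 0, -0.01, 0, 0, 0]]]}}

```text
clock: 9.25
tool_pos: [0.5761, 0.1391, 0.0616]
orientation: [179.9, -20.2, 7.7]
force: [0.6, -3.1, 14.5]
opening: 0.0259
gripper_force: 30.0
```

```bash
python3 - <<'E'
from h import *
from plant import *
o=get_obs();print(w2tote(o["tool_pos"]).round(4),(TZ(A).T@o["force"]).round(1),o["moment"].round(2),o["orientation"])
E
```

```text
[-0.009  -0.0002  0.0616] [ 0.2 -3.2 14.5] [-1.38 -0.35 -0.37] [179.92098236 -20.19137173   7.65539189]
```

```bash
python3 - <<'E'
from h import *
from plant import *
o=get_obs();print(o["joint_pos"].round(2),o["tau"].round(2))
p,d=snapshot("wrist");cv2.imwrite("pics/w2.png",p[:,:,::-1])
E
```

```text
[ 13.08  12.03 -58.06  95.38  -1.96 -10.48] [  1.92 -28.    12.79   0.35   1.41  -0.16]
```

View pics/w2.png

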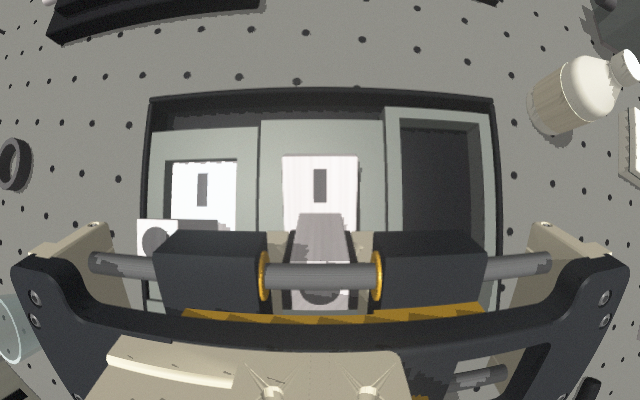

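The wrist view and joints explain the stall: joints 3 and 4 are at their limits (-58, 95) and joint 5 is near 0, so the forward-tilted hand cannot go further in. The mount stands with its near end in the pocket. I'll let it settle onto the end wall and regrip with the hand upright.

Emit:
{"name": "step_arm", "arguments": {"steps": [[[0, 0, 0, 0, 0, 0], [0, 0, 0, 0, 0, 0], [0, 0, 0, 0, 0, 0], [0, 0, 0, 0, 0, 0], [0, 0, 0, 0, 0, 0]]], "jaw": 140}}

```text
clock: 9.8
tool_pos: [0.5731, 0.1396, 0.0582]
orientation: [-180.0, -19.8, 7.7]
force: [-0.1, -0.8, -0.4]
opening: 0.0398
gripper_force: 0.0
```

```bash
cat > fit.py <<'E'
from h import *
from plant import *
def plate(name,xr,yr):
    o=get_obs();c=calibration("wrist");p,d=snapshot("wrist")
    np.savez(f"pics/{name}.npz",p=p,d=d,**{k:np.array(c[k]) for k in("mtx","rvec","tvec")})
    R=cv2.Rodrigues(c["rvec"])[0];v,u=np.indices(d.shape)
    n=cv2.fisheye.undistortPoints(np.stack([u,v],-1).reshape(-1,1,2).astype(float),c["mtx"],np.zeros(4)).reshape(-1,2);z=d.ravel()
    T=((np.c_[n*z[:,None],z]-c["tvec"].ravel())@R-O)@TZ(A)
    k=(p.min(2).ravel()>165)&(T[:,0]>xr[0])&(T[:,0]<xr[1])&(T[:,1]>yr[0])&(T[:,1]<yr[1])&(T[:,2]>.015)&(T[:,2]<.14)
    T=T[k];M=np.c_[T[:,:2],np.ones(len(T))]
    for _ in range(4):
        s=np.linalg.lstsq(M,T[:,2],rcond=None)[0];r=abs(M@s-T[:,2]);q=r<max(.003,2*np.median(r));T=T[q];M=M[q]
    print("n",len(T),"tilt",np.degrees(np.arctan(s[0])).round(2),"side tilt",np.degrees(np.arctan(s[1])).round(2),"z at x=0",round(s[2],4),"x",np.percentile(T[:,0],[1,99]).round(4),"y",np.percentile(T[:,1],[2,98]).round(4),"z",np.percentile(T[:,2],[1,99]).round(4))
    print("tcp tote",w2tote(o["tool_pos"]).round(4),"Ft",(TZ(A).T@o["force"]).round(1),"j",o["joint_pos"].round(1))
    return o
E
python3 - <<'E'
from fit import *
o=plate("w3",(0,.08),(-.04,.03))
go(o,tote2w([-.0089,-.0022,.0551]),7.7,0)
E
```

```text
n 3541 tilt -3.67 side tilt -15.29 z at x=0 0.0422 x [0.0017 0.0709] y [-0.0226  0.0296] z [0.031  0.0478]
tcp tote [-0.0119  0.0006  0.0582] Ft [-0.2 -0.8 -0.4] j [ 13.1  12.2 -58.2  95.5  -1.8 -10.5]
t 9.8 pos [0.5731 0.1396 0.0582] rpy [-180.    -19.81    7.7 ] F [-0.1 -0.8 -0.4] op 0.0398 gf 0.0
  shift [0.018 0.028 0.039] turn [-0.    -0.692  0.   ]
```

Emit:
{"name": "step_arm", "arguments": {"steps": [[[0.01, 0.02, 0, 0, -0.15, 0], [0.02, 0.03, 0.02, 0, -0.35, 0], [0.02, 0.03, 0.04, 0, -0.55, 0], [0.02, 0.03, 0.04, 0, -0.69, 0], [0.02, 0.03, 0.04, 0, -0.69, 0], [0.02, 0.03, 0.04, 0, -0.69, 0], [0.02, 0.03, 0.04, 0, -0.69, 0]]]}}

```text
clock: 10.55
tool_pos: [0.5894, 0.1327, 0.0626]
orientation: [178.2, -6.1, 7.1]
force: [41.6, -21.7, 17.4]
opening: 0.0394
gripper_force: 19.9
```

```bash
sed -i 's/>165)/>180)/' fit.py; python3 - <<'E'
from fit import *
o=plate("w4",(0.005,.08),(-.021,.016))
go(o,tote2w([-.0089,-.0022,.0551]),7.7,0)
p=np.load("pics/w4.npz")["p"];cv2.imwrite("pics/w4.png",p[:,:,::-1])
E
```

```text
n 2433 tilt -17.49 side tilt -13.89 z at x=0 0.0536 x [0.0092 0.0731] y [-0.0189  0.0155] z [0.0309 0.0539]
tcp tote [ 0.0033 -0.0085  0.0626] Ft [ 38.3 -27.1  17.4] j [ 33.9  19.7 -27.9   7.1 -38.   57.7]
t 10.6 pos [0.5894 0.1327 0.0626] rpy [178.2   -6.05   7.14] F [ 41.6 -21.7  17.4] op 0.0394 gf 19.9
  shift [-0.13  -0.063  0.06 ] turn [ 0.064 -0.211 -0.023]
```

View pics/w4.png

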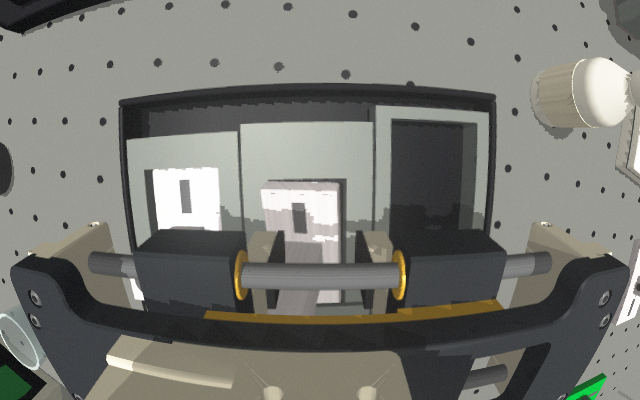

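The wrist view shows the fingers askew: the mount is at about (300,235), tilted in the middle pocket, and the hand is still swinging through the singularity. I'll open wider and back off upwards.

Emit:
{"name": "step_arm", "arguments": {"steps": [[[0, 0, -0.1, 0, 0, 0], [0, 0, -0.3, 0, 0, 0], [0, 0, -0.6, 0, 0, 0], [0, 0, -0.9, 0, 0, 0], [0, 0, -0.9, 0, 0, 0], [0, 0, -0.9, 0, 0, 0]]], "jaw": 60}}

```text
clock: 11.2
tool_pos: [0.576, 0.1309, 0.1495]
orientation: [177.9, -5.7, 6.9]
force: [0.6, -0.2, -0.4]
opening: 0.0668
gripper_force: 0.0
```

```bash
python3 - <<'E'
from fit import *
o=plate("w5",(-.03,.08),(-.04,.03))
go(o,tote2w([-.04,-.0022,.15]),7.7,0)
p=np.load("pics/w5.npz")["p"];cv2.imwrite("pics/w5.png",p[:,:,::-1])
E
```

```text
n 1987 tilt 16.56 side tilt -0.28 z at x=0 0.0354 x [0.0142 0.0545] y [-0.0266  0.0171] z [0.0392 0.0519]
tcp tote [-0.0103 -0.0084  0.1495] Ft [ 0.5 -0.3 -0.4] j [ 34.7  13.1 -23.3   6.  -49.6  58.4]
t 11.2 pos [0.576  0.1309 0.1495] rpy [177.89  -5.72   6.91] F [ 0.6 -0.2 -0.4] op 0.0668 gf 0.0
  shift [-0.296 -0.057 -0.037] turn [ 0.075 -0.199 -0.031]
```

View pics/w5.png

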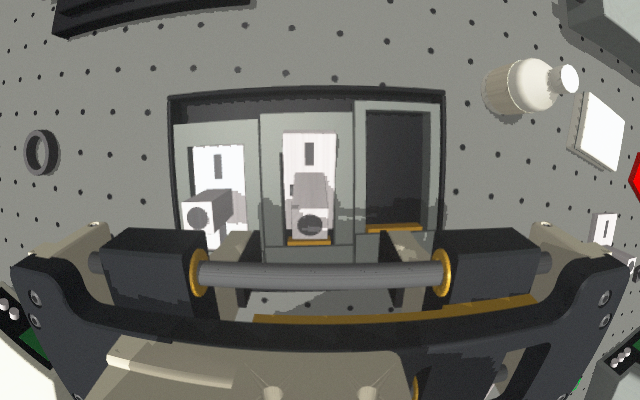

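The mount rests tilted 16.5° in the pocket with its near end on the floor, at about (309,235), and the brass stop is visible at (309,242). That is an ideal pose for regripping with an upright hand.

Emit:
{"name": "step_arm", "arguments": {"steps": [[[-0.05, -0.05, 0, 0.07, -0.2, -0.03], [-0.1, -0.06, 0, 0.07, -0.2, -0.03], [-0.1, -0.06, 0, 0.07, -0.2, -0.03], [-0.1, -0.06, 0, 0.07, -0.2, -0.03]]]}}

```text
clock: 11.65
tool_pos: [0.5651, 0.1354, 0.1466]
orientation: [179.8, 0.1, 7.6]
force: [0.3, 0.5, 0.8]
opening: 0.0668
gripper_force: 0.0
```

```bash
python3 - <<'E'
from fit import *
o=plate("w6",(.01,.08),(-.03,.03))
go(o,tote2w([-.0012,-.0024,.0537]),7.7,0)
E
```

```text
n 2172 tilt 16.82 side tilt -0.23 z at x=0 0.0352 x [0.0111 0.0542] y [-0.0267  0.017 ] z [0.0384 0.0522]
tcp tote [-0.0205 -0.0025  0.1466] Ft [0.4 0.5 0.8] j [ 32.8  15.6 -17.7   0.2 -57.   64.7]
t 11.7 pos [0.5651 0.1354 0.1466] rpy [1.7978e+02 1.4000e-01 7.6500e+00] F [0.3 0.5 0.8] op 0.0668 gf 0.0
  shift [ 0.195 -0.005  0.929] turn [ 0.008  0.005 -0.002]
```

Emit:
{"name": "step_arm", "arguments": {"steps": [[[0.1, 0, 0.1, 0.01, 0, 0], [0.19, 0, 0.4, 0.01, 0, 0], [0.19, 0, 0.7, 0.01, 0, 0], [0.19, 0, 0.93, 0.01, 0, 0], [0.19, 0, 0.93, 0.01, 0, 0]]]}}

```text
clock: 12.2
tool_pos: [0.5822, 0.1371, 0.0506]
orientation: [-180.0, 0.4, 7.6]
force: [-0.2, 0.2, -1.0]
opening: 0.0673
gripper_force: 0.0
```

Emit:
{"name": "step_arm", "arguments": {"steps": [[[0, 0, 0, 0, 0, 0], [0, 0, 0, 0, 0, 0], [0, 0, 0, 0, 0, 0], [0, 0, 0, 0, 0, 0], [0, 0, 0, 0, 0, 0], [0, 0, 0, 0, 0, 0], [0, 0, 0, 0, 0, 0], [0, 0, 0, 0, 0, 0]]], "jaw": 255}}

```text
clock: 13.0
tool_pos: [0.5845, 0.1384, 0.0551]
orientation: [-179.9, 0.1, 7.7]
force: [-2.2, -0.6, 5.3]
opening: 0.026
gripper_force: 29.9
```

```bash
python3 - <<'E'
from fit import *
o=plate("w7",(.005,.08),(-.03,.03))
go(o,tote2w([-.0012-.026,-.0024,.0537]),7.7,0)
E
```

```text
n 5451 tilt -10.66 side tilt -12.36 z at x=0 0.0486 x [0.0116 0.0731] y [-0.0247  0.0291] z [0.031  0.0499]
tcp tote [-0.0008 -0.0021  0.0551] Ft [-2.2 -0.3  5.3] j [ 31.8  22.9 -20.7  -0.2 -46.5  66. ]
t 13.0 pos [0.5845 0.1384 0.0551] rpy [-1.7986e+02  7.0000e-02  7.6900e+00] F [-2.2 -0.6  5.3] op 0.026 gf 29.9
  shift [-0.264  0.003  0.014] turn [-0.005  0.002 -0.   ]
```

Emit:
{"name": "step_arm", "arguments": {"steps": [[[-0.03, 0, -0.005, 0, 0, 0], [-0.06, 0, -0.005, 0, 0, 0], [-0.08, 0, -0.005, 0, 0, 0], [-0.08, 0, -0.005, 0, 0, 0]]]}}

```text
clock: 13.45
tool_pos: [0.5761, 0.1373, 0.0551]
orientation: [-179.9, 0.1, 7.7]
force: [0.8, 0.7, 0.5]
opening: 0.026
gripper_force: 29.9
```

Emit:
{"name": "step_arm", "arguments": {"steps": [[[-0.02, 0, 0, 0, 0, 0], [-0.03, 0, 0, 0, 0, 0], [-0.03, 0, 0, 0, 0, 0]]]}}

```text
clock: 13.75
tool_pos: [0.5738, 0.137, 0.0552]
orientation: [-179.8, 0.0, 7.7]
force: [3.2, -0.4, -1.3]
opening: 0.0258
gripper_force: 29.9
```

Emit:
{"name": "step_arm", "arguments": {"steps": [[[-0.02, 0, 0, 0, 0, 0], [-0.03, 0, 0, 0, 0, 0], [-0.03, 0, 0, 0, 0, 0]]]}}

```text
clock: 14.05
tool_pos: [0.5709, 0.1366, 0.0552]
orientation: [-179.8, 0.0, 7.7]
force: [5.1, -0.5, -2.6]
opening: 0.026
gripper_force: 29.9
```

Emit:
{"name": "step_arm", "arguments": {"steps": [[[-0.02, 0, 0, 0, 0, 0], [-0.03, 0, 0, 0, 0, 0], [-0.03, 0, 0, 0, 0, 0]]]}}

```text
clock: 14.35
tool_pos: [0.5682, 0.1363, 0.0553]
orientation: [-179.8, 0.0, 7.7]
force: [6.1, 0.0, -3.2]
opening: 0.0259
gripper_force: 29.9
```

```bash
python3 - <<'E'
from fit import *
o=get_obs();print(w2tote(o["tool_pos"]).round(4),(TZ(A).T@o["force"]).round(1),o["moment"].round(2))
E
```

```text
[-0.0172 -0.002   0.0553] [ 6.  -0.8 -3.2] [ 0.   -2.42  0.01]
```

Emit:
{"name": "step_arm", "arguments": {"steps": [[[-0.03, 0, 0, 0, 0, 0], [-0.06, 0, 0, 0, 0, 0], [-0.09, 0, 0, 0, 0, 0], [-0.09, 0, 0, 0, 0, 0]]]}}

```text
clock: 14.75
tool_pos: [0.5603, 0.1355, 0.0557]
orientation: [-179.8, -0.1, 7.7]
force: [8.7, -0.1, -4.7]
opening: 0.0258
gripper_force: 30.0
```

```bash
cat >> fit.py <<'E'
def swing(o,TL,th0,hand0,ths,y):
    """TL: near top corner x (tote) ; th0 mount tilt now; hand0 hand tilt now; rows for tilt list"""
    t=w2tote(o["tool_pos"]);r=np.radians(th0);v=np.array([t[0]-TL,t[2]-(.011+.014*np.cos(r))])
    m=np.array([v[0]*np.cos(r)+v[1]*np.sin(r),-v[0]*np.sin(r)+v[1]*np.cos(r)]);print("tcp tote",t.round(4),"Ft",(TZ(A).T@o["force"]).round(1),"m",m.round(4))
    for th in ths:
        r=np.radians(th);c,s=np.cos(r),np.sin(r)
        go(o,tote2w([TL+m[0]*c-m[1]*s,y,.011+.014*c+m[0]*s+m[1]*c]),7.7,hand0+th-th0)
E
python3 - <<'E'
from fit import *
o=get_obs();x=w2tote(o["tool_pos"])[0]
swing(o,x-.0362,16.7,0,[14,11,8,5,2,0],-.0022)
E
```

```text
tcp tote [-0.0252 -0.0018  0.0557] Ft [ 8.6 -1.3 -4.7] m [0.0437 0.0196]
t 14.8 pos [0.5603 0.1355 0.0557] rpy [-1.7982e+02 -1.2000e-01  7.7100e+00] F [ 8.7 -0.1 -4.7] op 0.0258 gf 30.0
  shift [0.014 0.004 0.016] turn [-0.006 -0.098  0.   ]
t 14.8 pos [0.5603 0.1355 0.0557] rpy [-1.7982e+02 -1.2000e-01  7.7100e+00] F [ 8.7 -0.1 -4.7] op 0.0258 gf 30.0
  shift [0.029 0.004 0.034] turn [-0.006 -0.203  0.001]
t 14.8 pos [0.5603 0.1355 0.0557] rpy [-1.7982e+02 -1.2000e-01  7.7100e+00] F [ 8.7 -0.1 -4.7] op 0.0258 gf 30.0
  shift [0.043 0.004 0.054] turn [-0.006 -0.308  0.001]
t 14.8 pos [0.5603 0.1355 0.0557] rpy [-1.7982e+02 -1.2000e-01  7.7100e+00] F [ 8.7 -0.1 -4.7] op 0.0258 gf 30.0
  shift [0.056 0.005 0.075] turn [-0.006 -0.413  0.001]
t 14.8 pos [0.5603 0.1355 0.0557] rpy [-1.7982e+02 -1.2000e-01  7.7100e+00] F [ 8.7 -0.1 -4.7] op 0.0258 gf 30.0
  shift [0.067 0.005 0.096] turn [-0.006 -0.517  0.001]
t 14.8 pos [0.5603 0.1355 0.0557] rpy [-1.7982e+02 -1.2000e-01  7.7100e+00] F [ 8.7 -0.1 -4.7] op 0.0258 gf 30.0
  shift [0.074 0.005 0.111] turn [-0.006 -0.587  0.001]
```

Emit:
{"name": "step_arm", "arguments": {"steps": [[[-0.02, 0, 0, 0, 0, 0], [-0.007, 0, 0.016, 0, -0.1, 0], [0.007, 0, 0.034, 0, -0.2, 0], [0.007, 0, 0.034, 0, -0.2, 0]]]}}

```text
clock: 15.15
tool_pos: [0.5627, 0.1358, 0.0528]
orientation: [-179.8, 5.7, 7.7]
force: [6.4, 0.3, 7.8]
opening: 0.0256
gripper_force: 30.0
```

Emit:
{"name": "step_arm", "arguments": {"steps": [[[0.006, 0, 0.02, 0, -0.05, 0], [0.01, 0, 0.023, 0, -0.1, 0], [0.01, 0, 0.023, 0, -0.1, 0]]]}}

```text
clock: 15.45
tool_pos: [0.5644, 0.1361, 0.0513]
orientation: [-179.8, 8.3, 7.8]
force: [9.8, 0.4, 8.1]
opening: 0.0261
gripper_force: 30.0
```

```bash
python3 - <<'E'
from fit import *
o=plate("w8",(.005,.045),(-.021,.016))
print(o["orientation"],o["moment"])
c=np.load("pics/w8.npz");a=wrect(c["p"],c,.033,(-.01,.07),(-.06,.06));cv2.imwrite("pics/w8r.png",cv2.resize(a,None,fx=3,fy=3)[:,:,::-1])
E
```

```text
n 2963 tilt 9.69 side tilt 0.2 z at x=0 0.0354 x [0.0053 0.0354] y [-0.0204  0.0154] z [0.0357 0.0421]
tcp tote [-0.021  -0.0017  0.0513] Ft [ 9.7 -0.9  8.1] j [ 30.5  26.  -14.9  -4.  -56.7  69.7]
[-179.81909534    8.29973189    7.77149955] [-1.95728974e-03 -3.63258453e+00  1.34767935e-02]
```

```bash
python3 - <<'E'
from fit import *
o=get_obs()
print("current TL -.059, shift by -2mm")
import copy
swing(o,-.059,9.7,-8.3,[9.7,6,3,0],-.0022)
print("unit -x 1mm:",Ro.from_euler('xyz',o["orientation"],degrees=True).inv().apply(TZ(A)@[-.001,0,0])*10)
E
```

```text
current TL -.059, shift by -2mm
tcp tote [-0.0211 -0.0017  0.0514] Ft [10.4 -1.5  6.9] m [0.0419 0.0198]
t 15.5 pos [0.5644 0.1361 0.0514] rpy [-179.81    8.26    7.77] F [10.5 -0.1  6.9] op 0.0256 gf 30.0
  shift [-0.     0.005 -0.   ] turn [-0.006 -0.002  0.002]
t 15.5 pos [0.5644 0.1361 0.0514] rpy [-179.81    8.26    7.77] F [10.5 -0.1  6.9] op 0.0256 gf 30.0
  shift [0.02  0.005 0.021] turn [-0.006 -0.131  0.003]
t 15.5 pos [0.5644 0.1361 0.0514] rpy [-179.81    8.26    7.77] F [10.5 -0.1  6.9] op 0.0256 gf 30.0
  shift [0.034 0.005 0.04 ] turn [-0.006 -0.235  0.003]
t 15.5 pos [0.5644 0.1361 0.0514] rpy [-179.81    8.26    7.77] F [10.5 -0.1  6.9] op 0.0256 gf 30.0
  shift [0.048 0.006 0.059] turn [-0.006 -0.34   0.003]
unit -x 1mm: [-9.89636672e-03 -7.35433396e-06  1.43592191e-03]
```

Emit:
{"name": "step_arm", "arguments": {"steps": [[[-0.025, 0, 0.002, 0, 0, 0], [-0.005, 0, 0.024, 0, -0.13, 0], [0.01, 0, 0.042, 0, -0.24, 0], [0.01, 0, 0.042, 0, -0.24, 0]]]}}

```text
clock: 15.9
tool_pos: [0.5657, 0.1364, 0.047]
orientation: [-179.8, 15.2, 7.8]
force: [10.4, 2.7, 13.9]
opening: 0.0256
gripper_force: 30.0
```

Emit:
{"name": "step_arm", "arguments": {"steps": [[[0.007, 0, 0.01, 0, -0.05, 0], [0.014, 0, 0.02, 0, -0.11, 0], [0.014, 0, 0.02, 0, -0.13, 0], [0.014, 0, 0.02, 0, -0.13, 0]]]}}

```text
clock: 16.3
tool_pos: [0.5675, 0.1367, 0.0449]
orientation: [-179.8, 18.6, 7.8]
force: [15.6, 1.3, 7.2]
opening: 0.0258
gripper_force: 30.0
```

```bash
python3 - <<'E'
from fit import *
o=plate("w9",(.0,.045),(-.021,.016))
print(o["orientation"],o["moment"])
E
```

```text
n 2587 tilt 0.42 side tilt 0.19 z at x=0 0.0256 x [0.0034 0.0346] y [-0.0204  0.0154] z [0.0245 0.0271]
tcp tote [-0.0178 -0.0015  0.0449] Ft [15.6 -0.8  7.2] j [ 28.1  32.7  -5.   -7.  -69.9  73.1]
[-179.79158288   18.61275885    7.82055192] [ 0.47545706 -5.80852605  0.03219688]
```

Emit:
{"name": "step_arm", "arguments": {"steps": [[[0.02, 0, 0, 0, 0, 0], [0.041, 0, -0.003, 0, 0, 0], [0.041, 0, -0.003, 0, 0, 0], [0.041, 0, -0.003, 0, 0, 0]]]}}

```text
clock: 16.75
tool_pos: [0.5682, 0.1367, 0.0443]
orientation: [-179.8, 18.9, 7.8]
force: [7.5, 2.6, 12.3]
opening: 0.0261
gripper_force: 30.0
```

Emit:
{"name": "step_arm", "arguments": {"steps": [[[0, 0, 0, 0, 0, 0], [0, 0, 0, 0, 0, 0], [0, 0, 0, 0, 0, 0], [0, 0, 0, 0, 0, 0]]], "jaw": 130}}

```text
clock: 17.15
tool_pos: [0.5643, 0.1355, 0.0412]
orientation: [-179.9, 19.4, 7.7]
force: [0.9, 0.1, -0.1]
opening: 0.0425
gripper_force: 0.0
```

Emit:
{"name": "step_arm", "arguments": {"steps": [[[0, 0, -0.2, 0, 0, 0], [0, 0, -0.5, 0, 0, 0], [0, 0, -0.8, 0, 0.3, 0], [0, 0, -0.8, 0, 0.5, 0], [0, 0, -0.8, 0, 0.65, 0], [0, 0, -0.8, 0, 0.65, 0]]]}}

```text
clock: 17.75
tool_pos: [0.589, 0.1385, 0.1178]
orientation: [-179.8, 0.6, 7.7]
force: [-0.2, -0.7, 0.1]
opening: 0.0428
gripper_force: 0.0
```

```bash
python3 - <<'E'
from fit import *
o=plate("w10",(.0,.045),(-.021,.016))
p=w2tote(o["tool_pos"]);go(o,tote2w([-.0095,-.0022,.105]),7.7,0)
E
```

```text
n 1251 tilt -0.35 side tilt 0.21 z at x=0 0.0244 x [0.008  0.0361] y [-0.0203  0.0153] z [0.0227 0.0258]
tcp tote [ 0.0037 -0.0026  0.1178] Ft [-0.3 -0.7  0.1] j [ 31.5  19.5 -15.9  -0.5 -55.   66.5]
t 17.8 pos [0.589  0.1385 0.1178] rpy [-179.84    0.58    7.71] F [-0.2 -0.7  0.1] op 0.0428 gf 0.0
  shift [-0.131 -0.004  0.13 ] turn [-0.006  0.02   0.   ]
```

Emit:
{"name": "step_arm", "arguments": {"steps": [[[-0.05, 0, 0, 0, 0.02, 0], [-0.13, 0, 0, 0, 0.02, 0], [-0.13, 0, 0, 0, 0.02, 0], [-0.13, 0, 0, 0, 0.02, 0], [-0.13, 0, 0.08, 0, 0.02, 0], [-0.13, 0, 0.16, 0, 0.02, 0], [-0.13, 0, 0.2, 0, 0.02, 0], [-0.13, 0, 0.23, 0, 0.02, 0], [-0.13, 0, 0.25, 0, 0.02, 0], [-0.13, 0, 0.25, 0, 0.02, 0]]], "jaw": 255}}

```text
clock: 18.8
tool_pos: [0.5781, 0.1373, 0.092]
orientation: [-179.9, 0.1, 7.7]
force: [0.4, -0.3, 0.6]
opening: 0.0003
gripper_force: 0.0
```

Emit:
{"name": "step_arm", "arguments": {"steps": [[[0, 0, 0.01, 0, 0, 0], [0, 0, 0.02, 0, 0, 0], [0, 0, 0.03, 0, 0, 0], [0, 0, 0.03, 0, 0, 0]]]}}

```text
clock: 19.2
tool_pos: [0.5785, 0.1375, 0.0912]
orientation: [-179.9, 0.0, 7.7]
force: [-6.1, -0.6, 13.4]
opening: 0.0003
gripper_force: 6.5
```

Emit:
{"name": "step_arm", "arguments": {"steps": [[[0, 0, -0.3, 0, 0, 0], [0, 0, -0.7, 0, 0, 0], [0, 0.1, -1, 0, 0, 0]]]}}

```text
clock: 19.5
tool_pos: [0.5802, 0.1279, 0.1918]
orientation: [-179.8, -0.0, 7.7]
force: [0.1, -0.3, -0.4]
opening: 0.0003
gripper_force: 0.0
```

Emit:
{"name": "step_arm", "arguments": {"steps": [[[-0.1, 0.45, 0, 0, 0, 0], [-0.2, 0.9, 0, 0, 0, 0], [-0.2, 0.9, 0, 0, 0, 0]]], "jaw": 0}}

```text
clock: 19.8
tool_pos: [0.5709, 0.0316, 0.1898]
orientation: [-179.9, 0.1, 7.5]
force: [1.0, 0.1, -1.0]
opening: 0.0192
gripper_force: 0.0
```

Emit:
{"name": "step_arm", "arguments": {"steps": [[[-0.1, 0.45, 0, 0, 0, 0], [-0.2, 0.9, 0, 0, 0, 0], [-0.2, 0.9, 0, 0, 0, 0]]]}}

```text
clock: 20.1
tool_pos: [0.5633, -0.0601, 0.1891]
orientation: [-179.9, 0.1, 7.5]
force: [0.1, 1.3, -0.7]
opening: 0.0427
gripper_force: 0.0
```

Emit:
{"name": "step_arm", "arguments": {"steps": [[[-0.1, 0.45, 0, 0, 0, 0], [-0.2, 0.9, 0, 0, 0, 0], [-0.2, 0.9, 0, 0, 0, 0]]]}}

```text
clock: 20.4
tool_pos: [0.5557, -0.1518, 0.1887]
orientation: [-179.9, 0.1, 7.5]
force: [-0.1, -1.2, -0.2]
opening: 0.0666
gripper_force: 0.0
```

Emit:
{"name": "step_arm", "arguments": {"steps": [[[-0.1, 0.45, 0, 0, 0, 0], [-0.2, 0.9, 0, 0, 0, 0], [-0.2, 0.9, 0, 0, 0, 0]]]}}

```text
clock: 20.7
tool_pos: [0.548, -0.2436, 0.1883]
orientation: [-179.9, 0.1, 7.5]
force: [0.1, 0.5, -0.8]
opening: 0.0861
gripper_force: 0.0
```

Emit:
{"name": "step_arm", "arguments": {"steps": [[[-0.1, 0.4, 0, 0, -0.2, 0], [-0.2, 0.77, 0, 0, -0.45, 0], [-0.2, 0.77, 0, 0, -0.63, 0], [-0.2, 0.77, 0, 0, -0.63, 0], [-0.2, 0.77, 0, 0, -0.63, 0]]]}}

```text
clock: 21.2
tool_pos: [0.5396, -0.3182, 0.1872]
orientation: [-179.8, 18.2, 7.8]
force: [-0.4, 0.4, 0.1]
opening: 0.0872
gripper_force: 0.0
```

```bash
python3 - <<'E'
from fit import *
# refine the big mount with the wrist camera: white plate points in world
o=get_obs();c=calibration("wrist");p,d=snapshot("wrist")
R=cv2.Rodrigues(c["rvec"])[0];v,u=np.indices(d.shape)
n=cv2.fisheye.undistortPoints(np.stack([u,v],-1).reshape(-1,1,2).astype(float),c["mtx"],np.zeros(4)).reshape(-1,2);z=d.ravel()
W=(np.c_[n*z[:,None],z]-c["tvec"].ravel())@R
k=(p.min(2).ravel()>140)&(np.hypot(W[:,0]-.54,W[:,1]+.32)<.085)&(d.ravel()>0)
for z0,z1 in((.009,.02),(.07,.09)):
    P=W[k&(W[:,2]>z0)&(W[:,2]<z1)]
    print(len(P),P.mean(0).round(4) if len(P) else'',cv2.minAreaRect((P[:,:2]*1000).astype(np.float32)) if len(P)>5 else '')
yaw=7.2;g=np.array([.5405,-.3195,.05]);t=np.radians(-18)
tc=g+TZ(np.radians(yaw))@np.array([np.sin(t),0,-np.cos(t)])*.0188
print(tc);go(o,tc,yaw,-18)
E
```

```text
4421 [ 0.5514 -0.3214  0.0133] ((539.5043334960938, -323.100830078125), (125.14080810546875, 59.55872344970703), 6.447325229644775)
538 [ 0.5417 -0.3223  0.079 ] ((540.1142578125, -323.1141357421875), (26.57084846496582, 26.53030014038086), 6.763307571411133)
[ 0.53473629 -0.32022813  0.03212014]
t 21.2 pos [ 0.5396 -0.3182  0.1872] rpy [-179.82   18.16    7.77] F [-0.4  0.4  0.1] op 0.0872 gf 0.0
  shift [0.435 0.018 1.489] turn [0.    0.006 0.019]
```

Emit:
{"name": "step_arm", "arguments": {"steps": [[[0.1, 0.02, 0.3, 0, 0, 0.02], [0.22, 0.04, 0.7, 0, 0, 0.04], [0.22, 0.04, 0.75, 0, 0, 0.04], [0.22, 0.04, 0.75, 0, 0, 0.04]]]}}

```text
clock: 21.65
tool_pos: [0.5363, -0.323, 0.1109]
orientation: [179.8, 18.2, 6.6]
force: [0.1, -0.1, 0.5]
opening: 0.0878
gripper_force: 0.0
```

Emit:
{"name": "step_arm", "arguments": {"steps": [[[0.1, 0, 0.3, 0, 0, 0], [0.2, 0, 0.7, 0, 0, 0], [0.21, 0, 0.74, 0, 0, 0], [0.21, 0, 0.74, 0, 0, 0], [0.21, 0, 0.74, 0, 0, 0]]]}}

```text
clock: 22.15
tool_pos: [0.5359, -0.3245, 0.0363]
orientation: [179.7, 17.9, 6.5]
force: [-0.4, 0.1, 0.2]
opening: 0.0875
gripper_force: 0.0
```

Emit:
{"name": "step_arm", "arguments": {"steps": [[[0, 0, 0, 0, 0, 0], [0, 0, 0, 0, 0, 0], [0, 0, 0, 0, 0, 0], [0, 0, 0, 0, 0, 0], [0, 0, 0, 0, 0, 0], [0, 0, 0, 0, 0, 0], [0, 0, 0, 0, 0, 0], [0, 0, 0, 0, 0, 0], [0, 0, 0, 0, 0, 0], [0, 0, 0, 0, 0, 0], [0, 0, 0, 0, 0, 0], [0, 0, 0, 0, 0, 0]]], "jaw": 255}}

```text
clock: 23.35
tool_pos: [0.5339, -0.3238, 0.0334]
orientation: [179.8, 18.1, 6.5]
force: [0.7, 0.8, 0.1]
opening: 0.0258
gripper_force: 30.0
```

```bash
python3 - <<'E'
from fit import *
o=get_obs();t=np.radians(-18)
go(o,[.5347,-.322,.15],7,-18)
E
```

```text
t 23.4 pos [ 0.5339 -0.3238  0.0334] rpy [179.78  18.14   6.51] F [0.7 0.8 0.1] op 0.0258 gf 30.0
  shift [-0.354 -0.013 -1.111] turn [ 0.002  0.005 -0.016]
```

Emit:
{"name": "step_arm", "arguments": {"steps": [[[-0.07, 0, -0.2, 0, 0, 0], [-0.2, 0, -0.6, 0, 0, 0], [-0.28, 0, -0.85, 0, 0, 0]]]}}

```text
clock: 23.65
tool_pos: [0.5343, -0.3239, 0.1247]
orientation: [179.7, 18.1, 6.5]
force: [2.1, 0.3, -3.6]
opening: 0.0258
gripper_force: 30.0
```

Emit:
{"name": "step_arm", "arguments": {"steps": [[[-0.1, 0, -0.3, 0, 0.2, 0], [-0.2, 0, -0.6, 0, 0.45, 0], [-0.2, 0, -0.6, 0, 0.63, 0], [-0.2, 0, -0.6, 0, 0.63, 0], [-0.2, 0, -0.6, 0, 0.63, 0]]]}}

```text
clock: 24.15
tool_pos: [0.5324, -0.3235, 0.1862]
orientation: [179.8, 0.2, 6.5]
force: [0.3, -0.6, -4.2]
opening: 0.0258
gripper_force: 30.0
```

```bash
python3 - <<'E'
from fit import *
o=get_obs();go(o,tote2w([.0196,-.088,.175]),7.7,0)
E
```

```text
t 24.1 pos [ 0.5324 -0.3235  0.1862] rpy [1.798e+02 1.500e-01 6.540e+00] F [ 0.3 -0.6 -4.2] op 0.0258 gf 30.0
  shift [ 1.265 -3.675  0.096] turn [ 0.007  0.005 -0.041]
```

Emit:
{"name": "step_arm", "arguments": {"steps": [[[0.1, -0.4, 0, 0, 0, 0], [0.25, -0.8, 0, 0, 0, 0], [0.32, -0.92, 0, 0, 0, 0]]]}}

```text
clock: 24.45
tool_pos: [0.555, -0.2254, 0.1841]
orientation: [179.8, 0.3, 6.7]
force: [0.4, -1.3, -3.1]
opening: 0.0259
gripper_force: 30.0
```

Emit:
{"name": "step_arm", "arguments": {"steps": [[[0.15, -0.45, 0, 0, 0, 0], [0.3, -0.9, 0, 0, 0, 0], [0.32, -0.92, 0, 0, 0, 0]]]}}

```text
clock: 24.75
tool_pos: [0.5771, -0.1288, 0.1838]
orientation: [179.8, 0.3, 6.8]
force: [-0.2, -1.1, -2.6]
opening: 0.026
gripper_force: 30.0
```

Emit:
{"name": "step_arm", "arguments": {"steps": [[[0.15, -0.45, 0, 0, 0, 0], [0.3, -0.9, 0, 0, 0, 0], [0.32, -0.92, 0, 0, 0, 0]]]}}

```text
clock: 25.05
tool_pos: [0.5984, -0.0339, 0.1834]
orientation: [179.8, 0.2, 6.8]
force: [0.2, -0.5, -3.9]
opening: 0.026
gripper_force: 30.0
```

Emit:
{"name": "step_arm", "arguments": {"steps": [[[0.15, -0.45, 0, 0, 0, -0.02], [0.3, -0.9, 0, 0, 0, -0.04], [0.31, -0.91, 0.05, 0, 0, -0.04], [0.31, -0.91, 0.1, 0, 0, -0.04], [0.31, -0.91, 0.1, 0, 0, -0.04], [0.31, -0.91, 0.1, 0, 0, -0.04]]]}}

```text
clock: 25.65
tool_pos: [0.6172, 0.0545, 0.1739]
orientation: [179.7, 0.2, 7.7]
force: [-0.5, -0.7, -3.9]
opening: 0.0257
gripper_force: 30.0
```

```bash
python3 - <<'E'
from fit import *
o=plate("w11",(.02,.12),(-.125,-.05))
c=np.load("pics/w11.npz");d=c["d"];R=cv2.Rodrigues(c["rvec"])[0];v,u=np.indices(d.shape)
n=cv2.fisheye.undistortPoints(np.stack([u,v],-1).reshape(-1,1,2).astype(float),c["mtx"],np.zeros(4)).reshape(-1,2);z=d.ravel()
T=((np.c_[n*z[:,None],z]-c["tvec"].ravel())@R-O)@TZ(A)
k=(T[:,0]>.035)&(T[:,0]<.12)&(abs(T[:,1]+.088)<.05)&(T[:,2]>.11)&(T[:,2]<.22)
T=T[k];M=np.c_[T[:,:2],np.ones(len(T))]
for _ in range(4):
    s=np.linalg.lstsq(M,T[:,2],rcond=None)[0];r=abs(M@s-T[:,2]);q=r<.004;T=T[q];M=M[q]
print(len(T),"tilt",np.degrees(np.arctan(s[:2])),"z@tcp x",s@np.r_[w2tote(o["tool_pos"])[:2],1],np.percentile(T,[1,99],axis=0))
go(o,tote2w([.0196,-.088,.072]),7.7,0)
E
```

```text
return _methods._mean(a, axis=axis, dtype=dtype,
  ret = ret.dtype.type(ret / rcount)
Traceback (most recent call last):
  File "fit.py", line 13, in plate
    print("n",len(T),"tilt",np.degrees(np.arctan(s[0])).round(2),"side tilt",np.degrees(np.arctan(s[1])).round(2),"z at x=0",round(s[2],4),"x",np.percentile(T[:,0],[1,99]).round(4),"y",np.percentile(T[:,1],[2,98]).round(4),"z",np.percentile(T[:,2],[1,99]).round(4))
                                                                                                                                               ~~~~~~~~~~~~~^^^^^^^^^^^^^^^
IndexError: index -1 is out of bounds for axis 0 with size 0
```

Make the fit take a z range and rerun.

```bash
sed -i 's/def plate(name,xr,yr)/def plate(name,xr,yr,zr=(.015,.14),w=180)/; s/>180)/>w)/; s/(T\[:,2\]>.015)&(T\[:,2\]<.14)/(T[:,2]>zr[0])\&(T[:,2]<zr[1])/' fit.py; python3 - <<'E'
from fit import *
o=plate("w11",(.045,.12),(-.14,-.04),(.12,.25),100)
c=np.load("pics/w11.npz");a=wrect(c["p"],c,.033,(-.10,.11),(-.15,.15))[:420]
go(o,tote2w([.0196,-.088,.072]),7.7,0)
E
```

```text
n 8919 tilt 17.62 side tilt -0.18 z at x=0 0.1468 x [0.0456 0.0916] y [-0.119  -0.0621] z [0.1612 0.1763]
tcp tote [ 0.0206 -0.0896  0.1743] Ft [ 0.   0.2 -3. ] j [ 23.2  17.6 -10.8   0.2 -61.8  74.4]
t 25.7 pos [0.6174 0.0546 0.1743] rpy [1.7976e+02 1.4000e-01 7.6600e+00] F [-0.   0.2 -3. ] op 0.0261 gf 30.0
  shift [-0.007 -0.02   1.023] turn [ 0.008  0.005 -0.001]
```

Emit:
{"name": "step_arm", "arguments": {"steps": [[[-0.01, -0.02, 0.3, 0.01, 0, 0], [-0.01, -0.02, 0.7, 0.01, 0, 0], [-0.01, -0.02, 1, 0.01, 0, 0], [-0.01, -0.02, 1, 0.01, 0, 0], [-0.01, -0.02, 1, 0.01, 0, 0]]]}}

```text
clock: 26.25
tool_pos: [0.6166, 0.0566, 0.0753]
orientation: [-180.0, 0.1, 7.7]
force: [0.6, -0.4, -2.3]
opening: 0.026
gripper_force: 30.0
```

Emit:
{"name": "step_arm", "arguments": {"steps": [[[0, 0, 0.05, 0, 0, 0], [0, 0, 0.09, 0, 0, 0], [0, 0, 0.1, 0, 0, 0], [0, 0, 0.1, 0, 0, 0]]]}}

```text
clock: 26.65
tool_pos: [0.6163, 0.0572, 0.065]
orientation: [-179.9, 0.1, 7.7]
force: [0.3, 0.1, -2.6]
opening: 0.0256
gripper_force: 30.0
```

Emit:
{"name": "step_arm", "arguments": {"steps": [[[0, 0, 0.01, 0, 0, 0], [0, 0, 0.02, 0, 0, 0], [0, 0, 0.02, 0, 0, 0]]]}}

```text
clock: 26.95
tool_pos: [0.6161, 0.0572, 0.0625]
orientation: [-179.9, 0.1, 7.7]
force: [0.1, 0.3, -3.9]
opening: 0.0262
gripper_force: 30.0
```

```bash
python3 - <<'E'
from fit import *
o=plate("w12",(.045,.12),(-.14,-.04),(.045,.12),140)
go(o,tote2w([.0196-.01,-.088,.0602]),7.7,0)
E
```

```text
n 8225 tilt 17.7 side tilt 0.11 z at x=0 0.0356 x [0.0455 0.0906] y [-0.1162 -0.0592] z [0.0495 0.0644]
tcp tote [ 0.0196 -0.0869  0.0625] Ft [ 0.2  0.3 -3.9] j [ 23.3  23.8 -17.9  -0.1 -48.4  74.5]
t 26.9 pos [0.6161 0.0572 0.0625] rpy [-1.7993e+02  1.0000e-01  7.7300e+00] F [ 0.1  0.3 -3.9] op 0.0262 gf 30.0
  shift [-0.1    0.011  0.023] turn [-0.002  0.003  0.001]
```

Emit:
{"name": "step_arm", "arguments": {"steps": [[[0, 0.01, 0.01, 0, 0, 0], [0, 0.01, 0.02, 0, 0, 0], [0, 0.01, 0.025, 0, 0, 0], [0, 0.01, 0.025, 0, 0, 0]]]}}

```text
clock: 27.4
tool_pos: [0.6163, 0.0561, 0.06]
orientation: [-179.9, 0.1, 7.7]
force: [1.1, -0.7, -3.5]
opening: 0.026
gripper_force: 30.0
```

Emit:
{"name": "step_arm", "arguments": {"steps": [[[-0.03, 0, 0, 0, 0, 0], [-0.06, 0, 0, 0, 0, 0], [-0.08, 0, 0, 0, 0, 0], [-0.08, 0, 0, 0, 0, 0]]]}}

```text
clock: 27.8
tool_pos: [0.6079, 0.055, 0.0601]
orientation: [-179.9, 0.1, 7.7]
force: [-0.1, -0.1, -3.2]
opening: 0.0258
gripper_force: 30.0
```

Emit:
{"name": "step_arm", "arguments": {"steps": [[[-0.02, 0, 0, 0, 0, 0], [-0.03, 0, 0, 0, 0, 0], [-0.03, 0, 0, 0, 0, 0]]]}}

```text
clock: 28.1
tool_pos: [0.6062, 0.0549, 0.0604]
orientation: [-179.9, -0.0, 7.7]
force: [3.1, -0.6, -3.7]
opening: 0.0258
gripper_force: 30.0
```

Emit:
{"name": "step_arm", "arguments": {"steps": [[[-0.02, 0, 0, 0, 0, 0], [-0.03, 0, 0, 0, 0, 0], [-0.03, 0, 0, 0, 0, 0]]]}}

```text
clock: 28.4
tool_pos: [0.603, 0.0545, 0.0604]
orientation: [-179.9, 0.0, 7.7]
force: [5.1, 0.2, -4.3]
opening: 0.0259
gripper_force: 30.0
```

Emit:
{"name": "step_arm", "arguments": {"steps": [[[-0.02, 0, 0, 0, 0, 0], [-0.03, 0, 0, 0, 0, 0], [-0.03, 0, 0, 0, 0, 0]]]}}

```text
clock: 28.7
tool_pos: [0.6004, 0.0542, 0.0605]
orientation: [-179.9, -0.0, 7.7]
force: [6.6, 0.4, -5.4]
opening: 0.026
gripper_force: 30.0
```

```bash
python3 - <<'E'
from fit import *
o=plate("w13",(.045,.12),(-.14,-.04),(.04,.12),140)
print(o["moment"].round(2))
E
```

```text
n 5569 tilt 17.1 side tilt 0.14 z at x=0 0.0396 x [0.0453 0.075 ] y [-0.1171 -0.06  ] z [0.0527 0.0625]
tcp tote [ 0.0037 -0.0877  0.0605] Ft [ 6.6 -0.5 -5.4] j [ 23.7  22.6 -20.2  -0.1 -47.1  74.2]
[-0.12 -2.55  0.02]
```

Emit:
{"name": "step_arm", "arguments": {"steps": [[[-0.03, 0, 0.01, 0, 0, 0], [-0.06, 0, 0.015, 0, 0, 0], [-0.09, 0, 0.015, 0, 0, 0], [-0.09, 0, 0.015, 0, 0, 0], [-0.09, 0, 0.015, 0, 0, 0]]]}}

```text
clock: 29.25
tool_pos: [0.5936, 0.0534, 0.0603]
orientation: [-179.9, -0.3, 7.8]
force: [8.6, -0.8, -1.4]
opening: 0.0256
gripper_force: 30.0
```

```bash
python3 - <<'E'
from fit import *
o=plate("w14",(.035,.12),(-.14,-.04),(.04,.12),140)
TL=w2tote(o["tool_pos"])[0]-.0037-.0437
print(TL);swing(o,TL,17.1,0,[13,10,8,5,2,0],-.088)
E
```

```text
n 6198 tilt 17.78 side tilt 0.14 z at x=0 0.0411 x [0.0355 0.0681] y [-0.1169 -0.0599] z [0.0518 0.063 ]
tcp tote [-0.0031 -0.0876  0.0603] Ft [ 8.4 -1.9 -1.4] j [ 23.9  22.  -21.3  -0.  -46.4  73.9]
-0.05051988939427035
tcp tote [-0.0031 -0.0876  0.0603] Ft [ 8.4 -1.9 -1.4] m [0.0559 0.0204]
t 29.2 pos [0.5936 0.0534 0.0603] rpy [-179.91   -0.26    7.8 ] F [ 8.6 -0.8 -1.4] op 0.0256 gf 30.0
  shift [0.024 0.004 0.032] turn [-0.003 -0.152  0.004]
t 29.2 pos [0.5936 0.0534 0.0603] rpy [-179.91   -0.26    7.8 ] F [ 8.6 -0.8 -1.4] op 0.0256 gf 30.0
  shift [0.041 0.004 0.057] turn [-0.003 -0.257  0.004]
t 29.2 pos [0.5936 0.0534 0.0603] rpy [-179.91   -0.26    7.8 ] F [ 8.6 -0.8 -1.4] op 0.0256 gf 30.0
  shift [0.051 0.004 0.075] turn [-0.003 -0.327  0.004]
t 29.2 pos [0.5936 0.0534 0.0603] rpy [-179.91   -0.26    7.8 ] F [ 8.6 -0.8 -1.4] op 0.0256 gf 30.0
  shift [0.064 0.004 0.102] turn [-0.003 -0.432  0.004]
t 29.2 pos [0.5936 0.0534 0.0603] rpy [-179.91   -0.26    7.8 ] F [ 8.6 -0.8 -1.4] op 0.0256 gf 30.0
  shift [0.077 0.005 0.13 ] turn [-0.003 -0.536  0.004]
t 29.2 pos [0.5936 0.0534 0.0603] rpy [-179.91   -0.26    7.8 ] F [ 8.6 -0.8 -1.4] op 0.0256 gf 30.0
  shift [0.084 0.005 0.149] turn [-0.003 -0.606  0.004]
```

Emit:
{"name": "step_arm", "arguments": {"steps": [[[-0.03, 0, 0, 0, 0, 0], [-0.006, 0, 0.03, 0, -0.15, 0], [0.011, 0, 0.055, 0, -0.26, 0], [0.021, 0, 0.073, 0, -0.33, 0], [0.021, 0, 0.073, 0, -0.33, 0]]]}}

```text
clock: 29.8
tool_pos: [0.5969, 0.0538, 0.0533]
orientation: [-179.9, 9.2, 7.8]
force: [8.0, 1.9, 9.8]
opening: 0.0258
gripper_force: 30.0
```

```bash
python3 - <<'E'
from fit import *
o=plate("w15",(.03,.09),(-.12,-.056),(.034,.12),140)
s=-Ro.from_euler('xyz',o["orientation"],degrees=True).as_euler('xyz',degrees=True)[1]
swing(o,-.052,9,s,[6,3,0],-.088)
E
```

```text
n 7467 tilt 9.49 side tilt 0.06 z at x=0 0.0332 x [0.0305 0.0716] y [-0.1169 -0.0601] z [0.0377 0.0457]
tcp tote [ 0.0002 -0.0876  0.0533] Ft [8.2 0.8 9.8] j [ 22.2  27.9 -11.9  -2.7 -59.1  77.2]
tcp tote [ 0.0002 -0.0876  0.0533] Ft [8.2 0.8 9.8] m [0.056 0.02 ]
t 29.8 pos [0.5969 0.0538 0.0533] rpy [-179.94    9.25    7.82] F [8.  1.9 9.8] op 0.0258 gf 30.0
  shift [0.018 0.004 0.024] turn [-0.001 -0.105  0.004]
t 29.8 pos [0.5969 0.0538 0.0533] rpy [-179.94    9.25    7.82] F [8.  1.9 9.8] op 0.0258 gf 30.0
  shift [0.035 0.004 0.05 ] turn [-0.001 -0.209  0.004]
t 29.8 pos [0.5969 0.0538 0.0533] rpy [-179.94    9.25    7.82] F [8.  1.9 9.8] op 0.0258 gf 30.0
  shift [0.051 0.004 0.076] turn [-0.001 -0.314  0.004]
```

Emit:
{"name": "step_arm", "arguments": {"steps": [[[-0.025, 0, 0.003, 0, 0, 0], [-0.007, 0, 0.028, 0, -0.1, 0], [0.01, 0, 0.053, 0, -0.21, 0], [0.01, 0, 0.053, 0, -0.21, 0]]]}}

```text
clock: 30.25
tool_pos: [0.5994, 0.0542, 0.0485]
orientation: [-179.9, 15.0, 7.9]
force: [13.4, 3.4, 12.4]
opening: 0.0261
gripper_force: 30.0
```

Emit:
{"name": "step_arm", "arguments": {"steps": [[[0.008, 0, 0.013, 0, -0.05, 0], [0.016, 0, 0.026, 0, -0.11, 0], [0.016, 0, 0.026, 0, -0.13, 0], [0.016, 0, 0.026, 0, -0.13, 0]]]}}

```text
clock: 30.65
tool_pos: [0.6006, 0.0544, 0.0455]
orientation: [-179.9, 18.5, 7.9]
force: [15.4, 2.4, 5.3]
opening: 0.0256
gripper_force: 30.0
```

```bash
python3 - <<'E'
from fit import *
o=plate("w16",(.02,.074),(-.118,-.06),(.02,.12),140)
E
```

```text
n 5922 tilt -5.49 side tilt 0.17 z at x=0 0.0325 x [0.0244 0.0736] y [-0.1167 -0.0611] z [0.0244 0.0316]
tcp tote [ 0.0039 -0.0875  0.0455] Ft [15.6  0.3  5.3] j [ 20.9  34.1  -3.2  -4.4 -70.8  79.1]
```

Emit:
{"name": "step_arm", "arguments": {"steps": [[[0.02, 0, 0, 0, 0, 0], [0.041, 0, -0.003, 0, 0, 0], [0.041, 0, -0.003, 0, 0, 0], [0.041, 0, -0.003, 0, 0, 0]]]}}

```text
clock: 31.1
tool_pos: [0.6012, 0.0544, 0.0448]
orientation: [-179.9, 18.8, 7.8]
force: [9.4, 2.3, 10.2]
opening: 0.026
gripper_force: 30.0
```

Emit:
{"name": "step_arm", "arguments": {"steps": [[[0, 0, 0, 0, 0, 0], [0, 0, 0, 0, 0, 0], [0, 0, 0, 0, 0, 0], [0, 0, 0, 0, 0, 0]]], "jaw": 130}}

```text
clock: 31.5
tool_pos: [0.5967, 0.0534, 0.0415]
orientation: [-179.9, 19.4, 7.7]
force: [-0.5, -0.4, 0.4]
opening: 0.0429
gripper_force: 0.0
```

Emit:
{"name": "step_arm", "arguments": {"steps": [[[0, 0, -0.2, 0, 0, 0], [0, 0, -0.5, 0, 0, 0], [0, 0, -0.8, 0, 0.3, 0], [0, 0, -0.8, 0, 0.5, 0], [0, 0, -0.8, 0, 0.65, 0], [0, 0, -0.8, 0, 0.65, 0], [0, 0, -0.8, 0, 0.65, 0]]]}}

```text
clock: 32.2
tool_pos: [0.6231, 0.057, 0.1179]
orientation: [-179.9, 0.7, 7.8]
force: [-0.1, -0.1, 0.4]
opening: 0.0431
gripper_force: 0.0
```

```bash
python3 - <<'E'
from fit import *
o=plate("w17",(.04,.074),(-.118,-.06),(.015,.045),140)
go(o,tote2w([.0128,-.088,.095]),7.7,0)
E
```

```text
n 2586 tilt -0.12 side tilt -0.0 z at x=0 0.0244 x [0.0404 0.0735] y [-0.1169 -0.0612] z [0.0225 0.0258]
tcp tote [ 0.0265 -0.0879  0.1179] Ft [-0.1 -0.1  0.4] j [ 22.9  21.3 -13.1  -0.3 -56.2  75. ]
t 32.2 pos [0.6231 0.057  0.1179] rpy [-179.93    0.71    7.75] F [-0.1 -0.1  0.4] op 0.0431 gf 0.0
  shift [-0.134  0.001  0.23 ] turn [-0.002  0.025  0.002]
```

Flat. Press the top of the column to be sure, then retreat.

Emit:
{"name": "step_arm", "arguments": {"steps": [[[-0.05, 0, 0, 0, 0.02, 0], [-0.13, 0, 0, 0, 0.02, 0], [-0.13, 0, 0, 0, 0.02, 0], [-0.13, 0, 0, 0, 0.02, 0], [-0.13, 0, 0.08, 0, 0.02, 0], [-0.13, 0, 0.16, 0, 0.02, 0], [-0.13, 0, 0.2, 0, 0.02, 0], [-0.13, 0, 0.23, 0, 0.02, 0], [-0.13, 0, 0.25, 0, 0.02, 0], [-0.13, 0, 0.25, 0, 0.02, 0]]], "jaw": 255}}

```text
clock: 33.25
tool_pos: [0.6104, 0.0553, 0.0922]
orientation: [-179.9, 0.1, 7.7]
force: [0.1, -0.1, 0.5]
opening: 0.0006
gripper_force: 0.0
```

Emit:
{"name": "step_arm", "arguments": {"steps": [[[0, 0, 0.01, 0, 0, 0], [0, 0, 0.02, 0, 0, 0], [0, 0, 0.03, 0, 0, 0], [0, 0, 0.03, 0, 0, 0]]]}}

```text
clock: 33.65
tool_pos: [0.6108, 0.0554, 0.0912]
orientation: [-179.9, 0.0, 7.8]
force: [-4.1, 0.3, 10.7]
opening: 0.0005
gripper_force: 5.5
```

Emit:
{"name": "step_arm", "arguments": {"steps": [[[0, 0, -0.3, 0, 0, 0], [-0.2, 0, -0.7, 0, 0, 0], [-0.5, 0, -1, 0, 0, 0], [-0.5, 0, -1, 0, 0, 0], [-0.5, 0, -1, 0, 0, 0]]]}}

```text
clock: 34.15
tool_pos: [0.5612, 0.0488, 0.1911]
orientation: [-179.9, -0.1, 7.7]
force: [1.0, -0.2, -0.3]
opening: 0.0004
gripper_force: 0.0
```

```bash
python3 - <<'E'
from fit import *
plate("w18",(.03,.074),(-.118,-.06),(.015,.045),140)
plate("w19",(.005,.036),(-.022,.017),(.015,.045),140)
c=np.load("pics/w18.npz");cv2.imwrite("pics/w18.png",c["p"][:,:,::-1])
E
```

```text
n 2182 tilt 0.09 side tilt 0.12 z at x=0 0.0243 x [0.0307 0.0739] y [-0.1168 -0.0611] z [0.0225 0.0259]
tcp tote [-0.0359 -0.0878  0.1911] Ft [ 0.9 -0.3 -0.3] j [ 24.8  11.6 -16.6  -0.1 -61.7  73. ]
n 897 tilt -0.07 side tilt -0.11 z at x=0 0.0242 x [0.0052 0.0358] y [-0.0215  0.0163] z [0.0224 0.0258]
tcp tote [-0.0361 -0.0879  0.1899] Ft [ 0.1 -0.3 -1.1] j [ 24.8  11.7 -16.6  -0.1 -61.7  73. ]
```

View pics/w18.png

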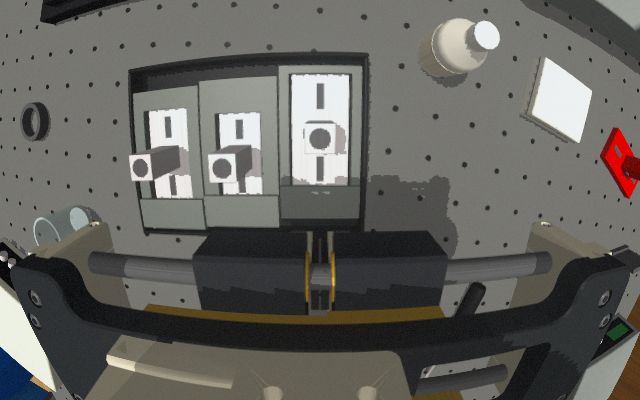

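The last picture shows both mounts flat in their compartments, the small one at about (235,160) and the big one at about (320,135). The hand is clear and the bystanders stand where they were.

```bash
python3 -c "
from plant import *
print(close_job())"
```

```text
the job is handed in; nothing more can be done
None
```

Both mounts lie flat in their compartments, released with the hand clear, and I handed the job in after about 34 s; no verdict came back, but the last wrist-camera check showed each plate within about 0.1° of level and no bystander disturbed.

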